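# Set the camshaft to its timing mark and put its tappets away

## Task

Get this cleaned camshaft ready for measuring: turn it between the bench centres until the white timing mark on its sprocket faces straight up. Pull open the top drawer of the chest, stand all the bucket tappets from the bench inside, flat on the drawer floor with the closed crown up, and push the drawer fully shut again. Leave everything else on the bench where it is and standing as it was.

Things in the scene. Friction and masses are not known exactly. Their poses are not given: they have to be found in the camera images.
- cam (a joint): turning angle (rad) of the camshaft between the pointed centres of the grey bench centres; 0 (or any whole turn) has the white timing mark straight up. It turns endlessly and stays where it is left (friction about 0.12 N m). Positive is right-handed about the y axis of cam_journal
- cam_journal (a point): middle of the camshaft, on its axis, 105 mm above the bench: centre of a plain round bearing journal 36 mm across and 50 mm long, to grip across and turn. y runs along the shaft towards the sprocket; z points to the side the mark is on and turns with the shaft. On both sides of the journal are cams, 26 to 56 mm from the middle, reaching 24 mm from the axis
- centres: grey bench centres, fixed: bed 90 mm wide (x) and 380 mm long (y, along the shaft, towards the sprocket), its top 32 mm above the bench; two centre stocks 119 to 171 mm either side of the middle, reaching 127 mm above the bench (a clamp lever on the one at +y 150 mm). Origin under the middle of the shaft, at bench height
- cam_mark (a point): the white painted timing mark on the toothed rim of the chain sprocket (70 mm across, 66 mm from the middle of the shaft), 35 mm from the axis; its z points straight out from the axis, so it points up when the mark faces up
- drawer0 (a joint): how far the top drawer of the grey steel chest is out (m): 0 shut, 0.18 fully out; it slides with about 1 to 2 N
- drawer0_handle (a point): middle of the bar handle of the top drawer: a level steel bar 11 mm thick and 120 mm long, 35 mm in front of the drawer front and 31 mm below the chest's top, 99 mm above the bench. x points from the handle into the chest, so the drawer opens along -x; y runs along the bar
- drawer0_floor (a point): middle of the top drawer's inner floor, moving with the drawer; x points to the back of the chest, y along the front; floor 74 mm above the bench. Inside 217 mm (x) by 260 mm (y), walls 34 mm high, front panel 44 mm above the floor. The chest's top covers what lies beyond x = -0.113 + (how far the drawer is out) in this frame
- chest: grey steel bench chest with two flat drawers, 260 mm deep (x, the front with the handles looks to -x), 300 mm wide (y), 130 mm tall; origin centre of underside
- tappet0: bucket tappet: plain round steel cup 32 mm across, 26 mm tall, 40 to 85 g, standing on the bench with its closed crown up and its open end down; origin centre of its underside, z up. Some of the five are absent in some runs
- tappet1: bucket tappet: plain round steel cup 32 mm across, 26 mm tall, 40 to 85 g, standing on the bench with its closed crown up and its open end down; origin centre of its underside, z up. Some of the five are absent in some runs
- tappet2: bucket tappet: plain round steel cup 32 mm across, 26 mm tall, 40 to 85 g, standing on the bench with its closed crown up and its open end down; origin centre of its underside, z up. Some of the five are absent in some runs
- tappet3: bucket tappet: plain round steel cup 32 mm across, 26 mm tall, 40 to 85 g, standing on the bench with its closed crown up and its open end down; origin centre of its underside, z up. Some of the five are absent in some runs
- tappet4: bucket tappet: plain round steel cup 32 mm across, 26 mm tall, 40 to 85 g, standing on the bench with its closed crown up and its open end down; origin centre of its underside, z up. Some of the five are absent in some runs
- dial_stand: dial gauge on a magnetic stand, about 200 mm tall: 50 x 45 mm block, upright rod, dial out to one side; not to be disturbed; origin at the centre of its underside
- tape_roll: cream roll of masking tape lying flat, 58 mm across, 18 mm tall, with a 34 mm hole; not to be disturbed; origin at the centre of its underside
- socket: steel drive socket standing on end, 22 mm across and 38 mm tall: thinner and taller than a tappet; not to be disturbed; origin at the centre of its underside
- spanner: steel spanner lying flat, 140 mm long (its x), up to 38 mm wide, 8 mm thick; not to be disturbed; origin at its middle
- screwdriver: screwdriver lying on top of the chest, 190 mm long; not to be disturbed; origin at its middle
- cleaner_can: aluminium spray can standing, 60 mm across, 170 mm tall; not to be disturbed; origin at the centre of its underside
- parts_brush: hand brush lying flat in front of the chest, 170 mm long (its x), 20 mm tall, lower than the drawer; not to be disturbed; origin at its middle
Not all that is in view belongs to the job. Of the things shaped like the screwdriver, the red one is meant.

How it is judged:
By the outcome, as a careful person would: the job done as asked, in the order asked, and still so for the second after the job is handed in, with the robot touching nothing.
Of tappet0, tappet1, tappet2, tappet3, tappet4 only 3 to 5 are there at a start; the rules pass over those that are not, and their reading is None.
At some moment in a run one of tappet0, tappet1, tappet2, tappet3, tappet4 may be knocked a few centimetres aside while the robot is not near it.
It also fails if it takes over 210 s, if anything falls off the work surface, if the arm or the gripper's body presses on something with over 40 N, if the wrist force passes 120 N, or if a joint passes its speed limit or range.

## Robot

A 6-joint arm with a two-finger parallel gripper is mounted at the origin on the work surface. World frame = base frame: x ahead of the robot, y to its left, z up, the work surface at z = 0. Lengths are in m, angles in rad, forces in N, time in s.
With the tool pointing down it reaches from about 0.3 to 0.775 m from the base axis. Payload 14.6 kg.
Tool frame: the origin (TCP) lies on the front face of the gripper's body, between the roots of the fingers; the fingertips stand 97 mm ahead of it and the grasp point (between the pads) lies 78 mm ahead of it; z points along the fingers, x is the direction in which the jaws open and shut, and the axes are right-handed (so a half turn about z gives the same grasp; the last joint's range is limited). The gripper opens to 94 mm and grips with 3 to 60 N. Pads are 16 mm wide; open, the fingers measure 119 mm over their backs; the gripper's body (75 mm by 177 mm) begins 78 mm behind the grasp point.
Start: joints at [-1.22, 0.3, 1.521, -0, 1.321, -0.067], TCP at [0.223, -0.503, 0.303] pointing down, gripper open.
Joint ranges: [-3.03, 3.03], [-0.79, 2.21], [0.23, 2.52], [-1.04, 4.18], [0, 3.07], [-2.55, 2.55]. Speed limits (rad/s): [2.22, 2.22, 2.57, 3.14, 3.14, 3.14].

## Interface

Orientations are given as [roll, pitch, yaw] about the fixed x, y, z axes, in that order (R = Rz(yaw) Ry(pitch) Rx(roll)).
In Python, from station import sensors, camera, ctrl gives the robot as it stands.
- The arm moves only by the tool move_arm, never from a script. Its argument "rows" is text: rows parted by semicolons, each of 6 numbers parted by spaces: the shift along the tool's x, y, z in mm, then the turn, a rotation vector about the tool's x, y, z in rad. In form: x y z wx wy wz; .... A call has 1 to 20 rows; each row shifts and turns the pose as measured when the row begins, along the tool's axes as they then stand; what a row does not reach is not made up. A row lasts 1/8 s, in which the tool goes at most 62.5 mm and 10.7 degrees, less where a joint would pass 70% of its speed; a pose out of reach is approached as far as the arm can. A call with a gripper value outside its range is refused whole. "grip" is the opening, from -1 (shut) to 1 (fully open), set as the call begins (left out, the last holds). The fingers move at their own pace and stop on an object; "newtons" is the grip in N (left out, the last holds). Time passes only in rows, so rows that do not move let the fingers close. It gives the time, the measured TCP pose, the force and the opening at its end, in the units of the state.
- sensors.get_obs(): the state, without advancing time (a new reading comes with each control period).
- camera(name): name is "side" or "top"; returns a dict with "color" (400x640x3 uint8, blue, green, red), "z_map" (400x640 float32, m along the optical axis (not along the pixel's ray), 0 where there is no reading), "mtx" (3x3 intrinsics, pixels), "position" and "attitude" of the camera in the world. Camera axes: x right, y down, z forward; pixel columns grow to the right and rows downward; lengths in m; the calibration is good to about 2 mm. A picture is of the moment at which its call begins.
- ctrl.hand_in(): hands the job in, once; it reports no verdict.
The state is a dict: "time_s": time; "qpos": joint angles; "joint_vel": joint speeds; "tau": joint torques, N m; "ee_pos": TCP position; "eef_rot": TCP orientation; "force": force on the tool from outside, world axes, zero at the start; "moment": the same for the moment, N m; "grip_width": finger opening in m.
Only numpy, scipy, OpenCV 4.12 (cv2) and the standard library are available. Lean on these libraries where they do the work, as an engineer would, in place of code of your own. Each camera call takes 0.05 s, during which the arm holds its last target.

## Working session

There is one attempt and no reset: what is moved stays moved. The work goes in short steps, Python scripts to look and compute and a tool call to move; the robot and the scene stay as the last step left them, time stands still between calls to the robot, and variables do not carry over. Pictures are saved under pics/ and viewed, and the job is handed in when it is done.

Besides the shell and the picture viewer there is one more tool, called after "Request:" as name(argument=value, ...), one argument or row to a line, values as JSON. move_arm: Moves the arm, as the interface text tells. Its arguments: {"type":"object","properties":{"rows":{"type":"string"},"grip":{"type":"number"},"newtons":{"type":"number"}},"required":["rows"]}

```bash
ls; mkdir -p pics
cat > h.py <<'E'
import numpy as np, cv2
from station import sensors, camera, ctrl
from scipy.spatial.transform import Rotation as R
def rot(c):
    a=np.array(c["attitude"],float)
    if a.shape==(3,3): return a
    if a.size==4: return R.from_quat(a).as_matrix()
    return R.from_euler('xyz',a).as_matrix()
def P(c,u,v,z=None):
    "depth point if z None, else ray onto plane z"
    K=c["mtx"]; d=np.array([(u-K[0,2])/K[0,0],(v-K[1,2])/K[1,1],1.])
    o=np.array(c["position"])
    if z is None: return o+rot(c)@(d*c["z_map"][int(round(v)),int(round(u))])
    w=rot(c)@d; return o+w*(z-o[2])/w[2]
def cloud(c):
    K=c["mtx"];v,u=np.mgrid[0:400,0:640];Z=c["z_map"]
    p=np.stack([(u-K[0,2])/K[0,0]*Z,(v-K[1,2])/K[1,1]*Z,Z],-1)
    return p@rot(c).T+np.array(c["position"])
def proj(c,p):
    q=rot(c).T@(np.array(p)-np.array(c["position"]));q=c["mtx"]@q;return q[:2]/q[2]
E
python3 - <<'E'
from h import *
print(sensors.get_obs())
for n in("top","side"):
    c=camera(n);cv2.imwrite(f"pics/{n}0.png",c["color"]);print(n,c["mtx"],c["position"],c["attitude"])
E
```

```text
pics
{'time_s': 0.0, 'qpos': array([-1.21958038e+00,  3.00487052e-01,  1.52162135e+00,  2.00391756e-05,
        1.32071232e+00, -6.65870246e-02]), 'joint_vel': array([ 0.0004106 ,  0.00036829, -0.00031167,  0.00016319, -0.00084129,
       -0.00155828]), 'tau': array([-5.08915873e-04, -5.31813526e+01, -3.52738559e+01,  7.08053727e-02,
        2.44317355e-02, -1.04346250e-04]), 'ee_pos': array([ 0.22311461, -0.50253268,  0.30206048]), 'eef_rot': array([-3.14149157e+00,  1.22405570e-03, -1.15299827e+00]), 'force': array([ 1.39246339, -0.25977788, -0.33639599]), 'moment': array([-0.00477638, -0.0194906 ,  0.04910862]), 'grip_width': 0.09424944394224942}
top [[370.98231808   0.         321.75426821]
 [  0.         370.98231808 200.65830165]
 [  0.           0.           1.        ]] [0.32816787 0.13313056 1.17764347] [-2.94770828  0.00532707 -1.59109043]
side [[515.86685687   0.         319.93020177]
 [  0.         515.86685687 199.57749743]
 [  0.           0.           1.        ]] [ 0.32361307 -0.81236693  1.11602126] [-2.3883799   0.00593591 -0.24376768]
```

View pics/top0.png

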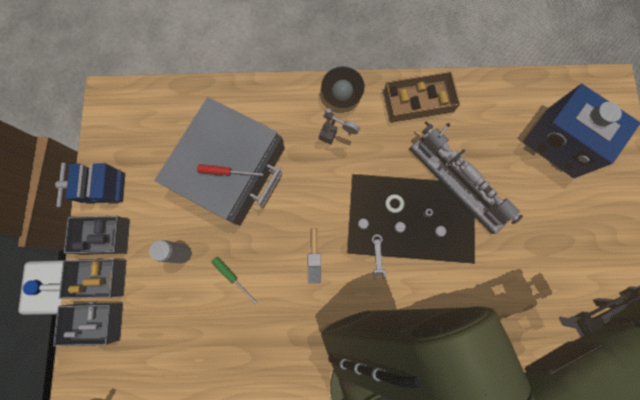

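View pics/side0.png

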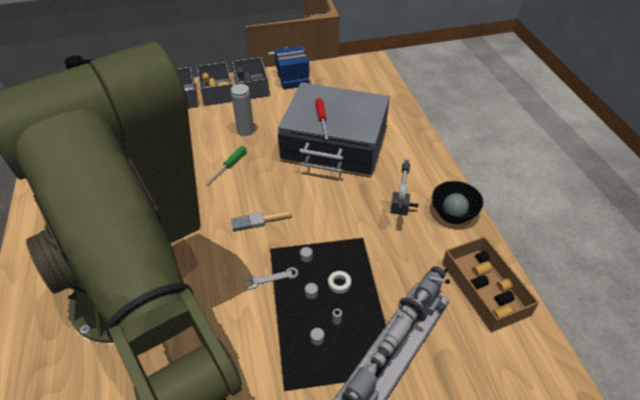

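Run:
```python
from h import *
c=camera("top");s=camera("side")
cv2.imwrite("pics/t1.png",cv2.resize(c["color"][110:280,320:530],None,fx=3.5,fy=3.5,interpolation=2))
cv2.imwrite("pics/s1.png",cv2.resize(s["color"][230:400,250:470],None,fx=3.5,fy=3.5,interpolation=2))
for n,u,v,z in [("t",363,224,.026),("t",400,227,.026),("t",441,231,.026),("ring",395,204,.018),("sock",429,212,.038)]:
    print(n,P(c,u,v),P(c,u,v,z))
for n,u,v,z in [("t",306,252,.026),("t",311,288,.026),("t",317,334,.026)]: print(n,P(s,u,v),P(s,u,v,z))
print("base",proj(c,[0,0,0]))
```

```text
t [0.476868   0.00779966 0.02972024] [0.47734992 0.00739348 0.026     ]
t [ 0.46529281 -0.10703047  0.02794193] [ 0.46552442 -0.10743612  0.026     ]
t [ 0.45065424 -0.23478638  0.02336145] [ 0.45037426 -0.23394536  0.026     ]
ring [ 0.54266797 -0.10044013  0.00431441] [ 0.54016606 -0.09771579  0.018     ]
sock [ 0.50930722 -0.19832674  0.03607546] [ 0.50900184 -0.19776795  0.038     ]
t [0.48274899 0.00730662 0.02379036] [0.48242705 0.00564838 0.026     ]
t [ 0.47001873 -0.10405597  0.02136273] [ 0.46939851 -0.10705657  0.026     ]
t [ 0.45378542 -0.23395025  0.02670363] [ 0.45386951 -0.23357662  0.026     ]
base [371.35981803 386.14468049]
```

View pics/t1.png

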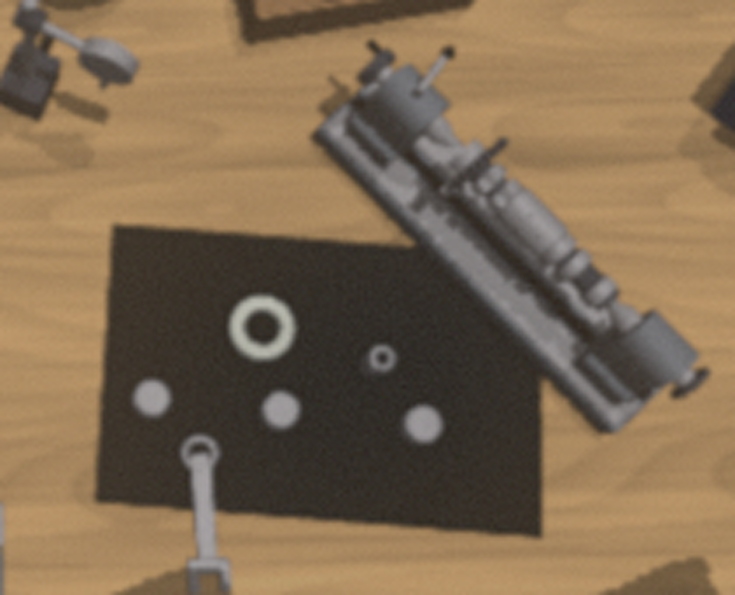

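View pics/s1.png

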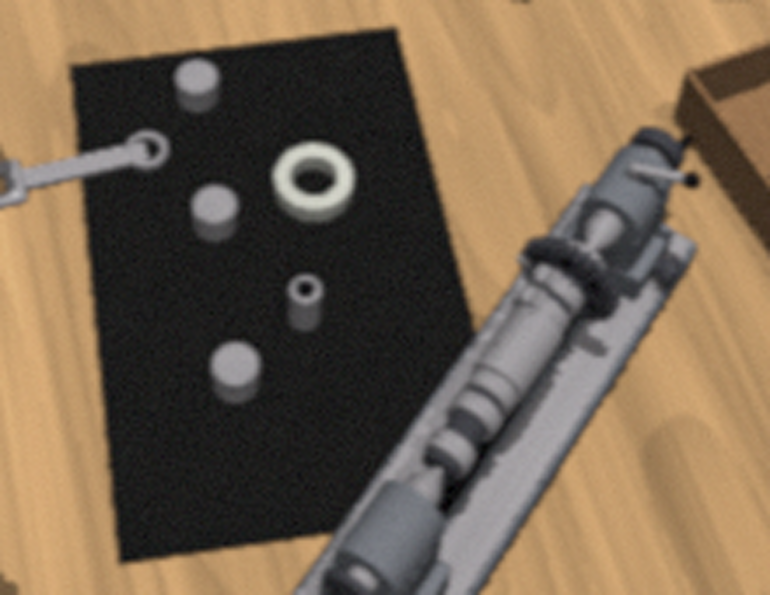

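Run:
```python
from h import *
for n in("top","side"):
    c=camera(n);X=cloud(c)
    m=(X[...,2]>.022)&(X[...,2]<.2)&(X[...,0]>.42)&(X[...,0]<.85)&(X[...,1]<-.2)&(X[...,1]>-.56)
    # keep centres component
    k,l,st,ce=cv2.connectedComponentsWithStats(m.astype(np.uint8))
    i=1+np.argmax(st[1:,4]);mm=l==i
    p=X[mm]
    r=cv2.minAreaRect(p[:,:2].astype(np.float32)*1000);print(n,"rect",r,st[i])
    bed=p[abs(p[:,2]-.032)<.006]; r=cv2.minAreaRect(bed[:,:2].astype(np.float32)*1000);print("bed",r,len(bed))
    st_=p[p[:,2]>.115]; r=cv2.minAreaRect(st_[:,:2].astype(np.float32)*1000);print("high",r,len(st_))
    # chest
    m=(X[...,2]>.10)&(X[...,2]<.2)&(X[...,0]>.4)&(X[...,1]>.15)
    k,l,st,ce=cv2.connectedComponentsWithStats(m.astype(np.uint8));i=1+np.argmax(st[1:,4]);p=X[l==i]
    top=p[abs(p[:,2]-.13)<.008];r=cv2.minAreaRect(top[:,:2].astype(np.float32)*1000);print("chest",r,cv2.boxPoints(r).round(),np.median(top[:,2]))
c=camera("top");s=camera("side")
cv2.imwrite("pics/t2.png",cv2.resize(c["color"][90:240,150:300],None,fx=4,fy=4,interpolation=2))
cv2.imwrite("pics/s2.png",cv2.resize(s["color"][80:190,260:400],None,fx=5,fy=5,interpolation=2))
```

```text
top rect ((606.112548828125, -313.12713623046875), (367.4767150878906, 89.17217254638672), 40.01091766357422) [ 425  123   98  111 3558]
bed ((589.845703125, -326.89202880859375), (324.858642578125, 89.00346374511719), 40.01091766357422) 1692
high ((603.954833984375, -312.6322021484375), (357.6522216796875, 67.07380676269531), 35.687740325927734) 1029
chest ((675.806640625, 441.986083984375), (254.5394287109375, 300.0701599121094), 60.95726013183594) [[483. 404.]
 [745. 258.]
 [869. 480.]
 [606. 626.]] 0.12922380213521778
side rect ((613.9699096679688, -310.8362121582031), (377.00811767578125, 91.2998275756836), 39.88131332397461) [ 333  272  117  128 5647]
bed ((618.5751342773438, -307.22503662109375), (364.7052307128906, 90.69656372070312), 40.066593170166016) 2342
high ((611.9293823242188, -309.1455993652344), (374.6711120605469, 67.5279541015625), 36.14065170288086) 1974
chest ((674.2206420898438, 438.66143798828125), (274.3547668457031, 301.44805908203125), 60.64854431152344) [[476. 393.]
 [738. 245.]
 [873. 484.]
 [610. 632.]] 0.13033305416602164
```

View pics/t2.png

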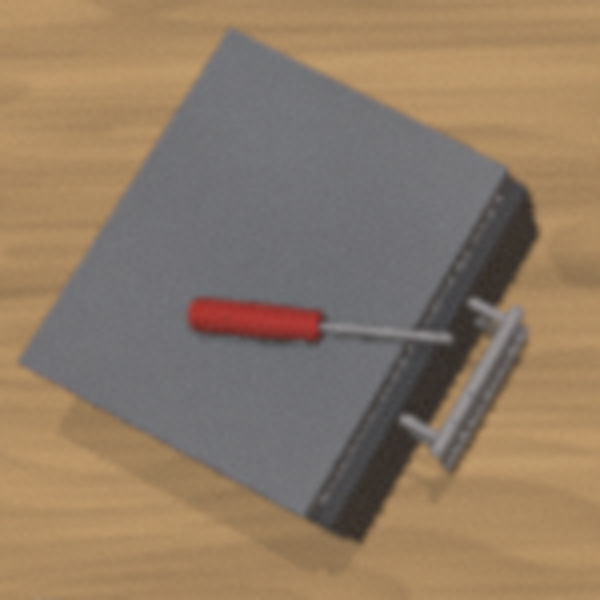

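View pics/s2.png

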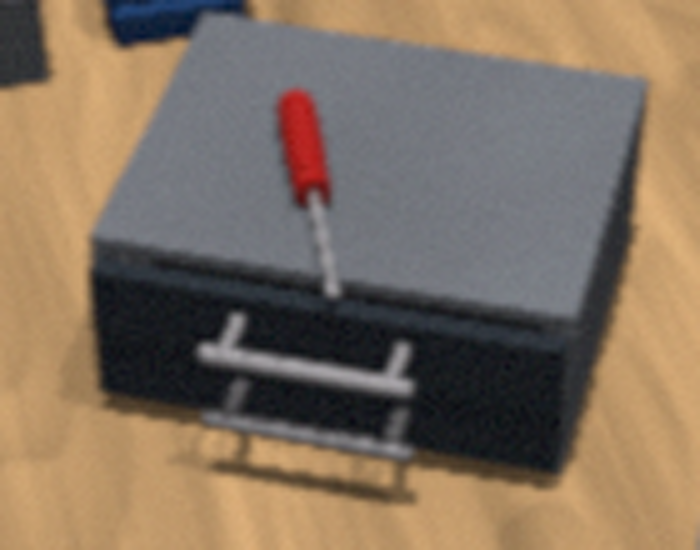

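```bash
cat >> h.py <<'E'
def rows(T,rpy,n,start=None):
    "print n rows from measured pose (or start=(pos,rpy)) to target TCP pos T, rpy"
    o=sensors.get_obs()
    p0,r0=(np.array(o["ee_pos"]),R.from_euler('xyz',o["eef_rot"])) if start is None else (np.array(start[0]),R.from_euler('xyz',start[1]))
    r1=R.from_euler('xyz',rpy); w=(r0.inv()*r1).as_rotvec()
    out=[]
    for i in range(n):
        ra=r0*R.from_rotvec(w*i/n); d=ra.inv().apply((np.array(T)-p0)/n)*1000
        out.append(" ".join(f"{a:.0f}" for a in d)+" "+" ".join(f"{a:.3f}" for a in w/n))
    print("; ".join(out))
E
python3 - <<'E'
from h import *
rows([.610,-.312,.300],[np.pi,0,-.873],8)
c=camera("top");s=camera("side")
a=cv2.resize(c["color"][130:190,430:500],None,fx=6,fy=6,interpolation=2)
b=cv2.resize(s["color"][260:330,390:460],None,fx=5.14,fy=5.14,interpolation=2)
cv2.imwrite("pics/spr.png",np.hstack([a,b[:360,:360]]))
E
```

```text
-2 -54 0 -0.000 0.000 -0.035; -0 -54 0 -0.000 0.000 -0.035; 2 -54 0 -0.000 0.000 -0.035; 3 -54 0 -0.000 0.000 -0.035; 5 -54 0 -0.000 0.000 -0.035; 7 -53 0 -0.000 0.000 -0.035; 9 -53 0 -0.000 0.000 -0.035; 11 -53 0 -0.000 0.000 -0.035
```

View pics/spr.png

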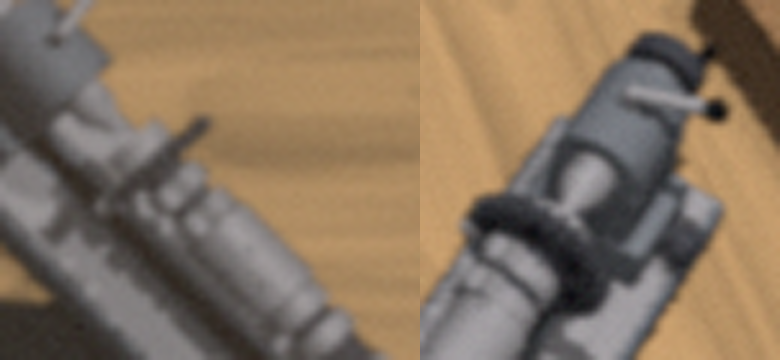

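No white mark is visible on the sprocket rim in either view (top about (455,157), side about (415,280)), so it faces down. I count three tappets so far. First I'll move above the journal.

Request:
move_arm(
  rows="-2 -54 0 0 0 -0.035; 0 -54 0 0 0 -0.035; 2 -54 0 0 0 -0.035; 3 -54 0 0 0 -0.035; 5 -54 0 0 0 -0.035; 7 -53 0 0 0 -0.035; 9 -53 0 0 0 -0.035; 11 -53 0 0 0 -0.035; 0 0 0 0 0 0; 0 0 0 0 0 0",
  grip=0.4,
)

```text
time_s: 1.75
ee_pos: [0.6211, -0.3042, 0.3015]
eef_rot: [3.141, 0.0, -0.867]
force: [-0.5, 0.5, -0.1]
grip_width: 0.0658
```

Run:
```python
from h import *
o=sensors.get_obs();print(o["time_s"],o["ee_pos"],o["eef_rot"],o["qpos"],o["grip_width"])
for n in("top","side"):
    c=camera(n);cv2.imwrite(f"pics/{n}3.png",c["color"])
```

```text
1.75 [ 0.62111565 -0.30424829  0.30151047] [ 3.14072395e+00  2.16161508e-04 -8.66603789e-01] [-5.08245891e-01  6.30968415e-01  1.04755522e+00 -7.41966537e-04
  1.46357617e+00  3.58437393e-01] 0.06584012350629914
```

View pics/top3.png

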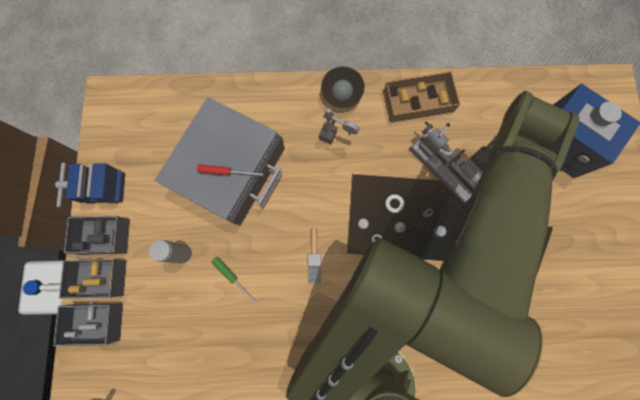

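View pics/side3.png

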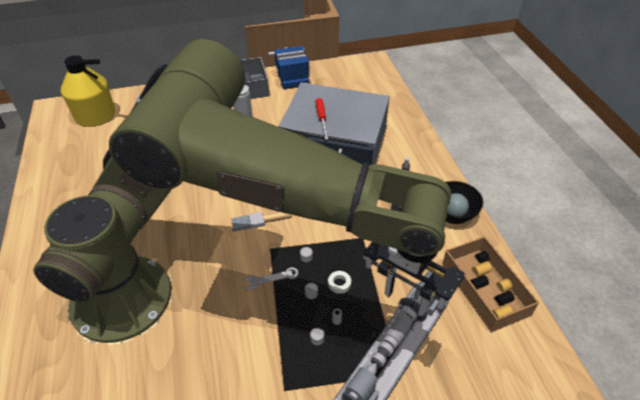

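Run:
```python
from h import *
s=camera("side")
im=s["color"].copy()
o=sensors.get_obs();r=R.from_euler('xyz',o["eef_rot"]);p=o["ee_pos"]
cr=cv2.resize(im[210:360,330:480],None,fx=4,fy=4,interpolation=2)
def dot(q,col):
    u=(proj(s,q)-[330,210])*4+1.5;cv2.circle(cr,tuple(int(a) for a in u),3,col,-1)
w=o["grip_width"]/2
for sg in(-1,1):
    dot(p+r.apply([sg*w,0,.097]),(0,0,255))
    dot(p+r.apply([sg*(w+.0125),0,.097]),(0,255,255))
yv=np.array([.766,.643,0])
for C,col in (([.614,-.311,.105],(0,255,0)),([.610,-.312,.105],(255,0,0))):
    for t in(-.171,-.119,-.025,0,.025,.119,.15,.171):
        dot(np.array(C)+yv*t+[0,0,.018 if abs(t)<.1 else .022],col)
cv2.imwrite("pics/cal.png",cr)
```

```text
(no output)
```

View pics/cal.png

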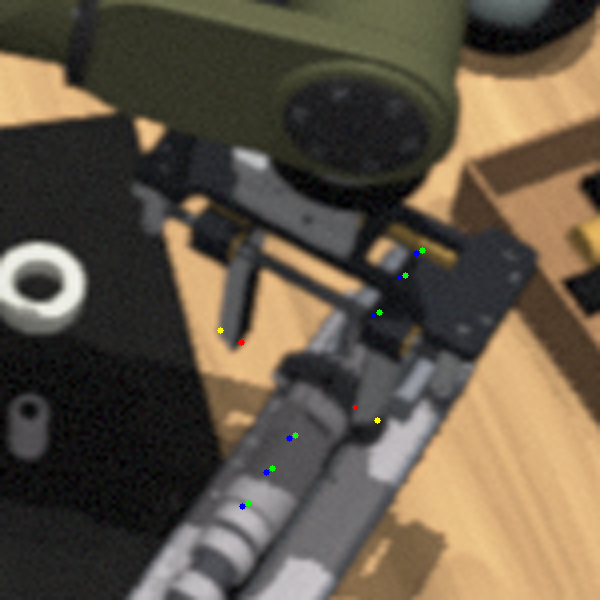

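Run:
```python
from h import *
yv=np.array([.766,.643,0]);xv=np.array([.643,-.766,0])
out=[]
for n,(r0,c0) in (("top",(140,435)),("side",(285,360))):
    c=camera(n);im=cv2.imread(f"pics/{n}0.png")
    a=cv2.resize(im[r0:r0+80,c0:c0+80],None,fx=5,fy=5,interpolation=2)
    o=np.array(c["position"])
    for C,col in (([.614,-.311,.105],(0,255,0)),):
        C=np.array(C);v=o-C;v-=yv*(v@yv);v/=np.linalg.norm(v);e=np.cross(yv,v)
        for sg in(-1,1):
          for t in(-.056,-.026,.026,.056,.066):
            rad=.018 if abs(t)<.06 else .035
            u=(proj(c,C+yv*t+e*rad*sg)-[c0,r0])*5+2;cv2.circle(a,tuple(int(x) for x in u),2,col,-1)
    out.append(a)
cv2.imwrite("pics/cal2.png",np.hstack(out))
```

```text
(no output)
```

View pics/cal2.png

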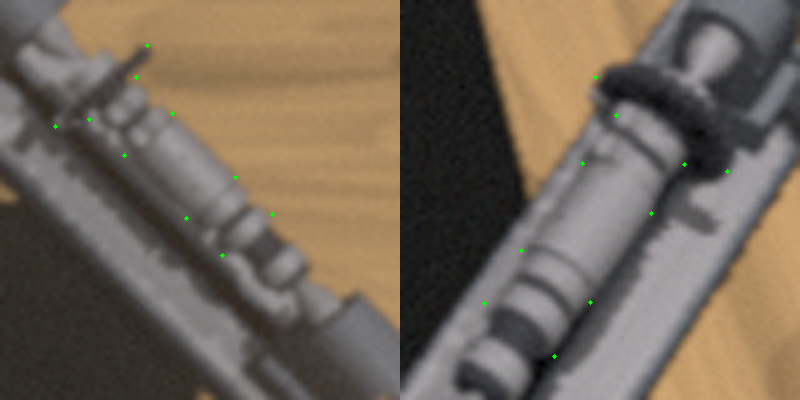

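Run:
```python
from h import *
rows([.614,-.311,.183],[np.pi,0,-.873],4)
```

```text
0 2 30 0.000 -0.000 0.001; 0 2 30 0.000 -0.000 0.001; 0 2 30 0.000 -0.000 0.001; 0 2 30 0.000 -0.000 0.001
```

Request:
move_arm(
  rows="0 2 28 0 0 0.001; 0 2 28 0 0 0.001; 0 2 28 0 0 0.001; 0 2 25 0 0 0.001; 0 0 5 0 0 0; 0 0 0 0 0 0; 0 0 0 0 0 0",
)

```text
time_s: 2.88
ee_pos: [0.6126, -0.3136, 0.1899]
eef_rot: [-3.14, -0.007, -0.877]
force: [0.1, 0.5, -0.5]
grip_width: 0.0656
```

Request:
move_arm(
  rows="0 0 0 0 0 0; 0 0 0 0 0 0; 0 0 0 0 0 0; 0 0 0 0 0 0; 0 0 0 0 0 0",
  grip=-0.4,
  newtons=15,
)

```text
time_s: 3.5
ee_pos: [0.6119, -0.3122, 0.1914]
eef_rot: [-3.141, -0.002, -0.876]
force: [4.4, -4.7, -1.1]
grip_width: 0.0354
```

Request:
move_arm(
  rows="0 0 0 0 0 0; 1 0 6 0 0 0; 1 0 4 0 0 0; 0 0 0 0 0 0",
  grip=0.1,
)

```text
time_s: 4.0
ee_pos: [0.6134, -0.3139, 0.1804]
eef_rot: [-3.14, -0.002, -0.876]
force: [-0.1, -0.8, -1.4]
grip_width: 0.0513
```

Request:
move_arm(
  rows="0 0 0 0 0 0; 0 0 0 0 0 0; 0 0 0 0 0 0; 0 0 0 0 0 0",
  grip=-0.4,
  newtons=25,
)

```text
time_s: 4.5
ee_pos: [0.6124, -0.3125, 0.18]
eef_rot: [3.142, 0.004, -0.876]
force: [0.4, -0.8, -1.6]
grip_width: 0.0352
```

Request:
move_arm(
  rows="-9 0 0.5 0 0.12 0; -9 0 0.5 0 0.12 0; -9 0 0.5 0 0.12 0; 0 0 0 0 0 0",
)

```text
time_s: 5.0
ee_pos: [0.5948, -0.2917, 0.175]
eef_rot: [-3.14, -0.367, -0.876]
force: [4.7, -4.0, -5.5]
grip_width: 0.0355
```

```bash
cat >> h.py <<'E'
def st():
    o=sensors.get_obs();r=R.from_euler('xyz',o["eef_rot"])
    print("t",round(o["time_s"],2),"axis pt(75)",(o["ee_pos"]+r.apply([0,0,.075])).round(4),"grasp",(o["ee_pos"]+r.apply([0,0,.078])).round(4),"x",r.apply([1,0,0]).round(3),"y",r.apply([0,1,0]).round(3),"z",r.apply([0,0,1]).round(3),"q",np.round(o["qpos"],2),"F",np.round(o["force"],1),"M",np.round(o["moment"],2),"w",round(o["grip_width"],4))
E
python3 -c "from h import *;st()"
```

```text
t 5.0 axis pt(75) [ 0.6121 -0.3124  0.105 ] grasp [ 0.6128 -0.3132  0.1022] x [ 0.597 -0.717  0.359] y [-0.768 -0.64  -0.001] z [ 0.231 -0.275 -0.933] q [-0.47  0.56  1.49 -0.2   0.76  0.52] F [ 4.7 -4.  -5.5] M [-0.4  -0.41 -0.12] w 0.0355
```

Works well: the axis point holds and forces are small. I'll continue the stroke.

Request:
move_arm(
  rows="-9 0 0.5 0 0.12 0; -9 0 0.5 0 0.12 0; -9 0 0.5 0 0.12 0; 0 0 0 0 0 0",
)

```text
time_s: 5.5
ee_pos: [0.5808, -0.2746, 0.1621]
eef_rot: [-3.141, -0.71, -0.879]
force: [3.2, -11.9, -5.7]
grip_width: 0.0352
```

```bash
python3 -c "
from h import *;st()
s=camera('side');cv2.imwrite('pics/s4.png',cv2.resize(s['color'][220:400,320:500],None,fx=3.3,fy=3.3,interpolation=2))
t=camera('top');cv2.imwrite('pics/t4.png',cv2.resize(t['color'][90:240,390:540],None,fx=3.3,fy=3.3,interpolation=2))"
```

```text
t 5.5 axis pt(75) [ 0.6121 -0.3122  0.1052] grasp [ 0.6133 -0.3137  0.1029] x [ 0.484 -0.584  0.652] y [-0.77  -0.638 -0.001] z [ 0.416 -0.501 -0.759] q [-0.42  0.51  1.7  -0.83  0.4   1.15] F [  3.2 -11.9  -5.7] M [-0.95  0.11 -0.71] w 0.0352
```

View pics/s4.png

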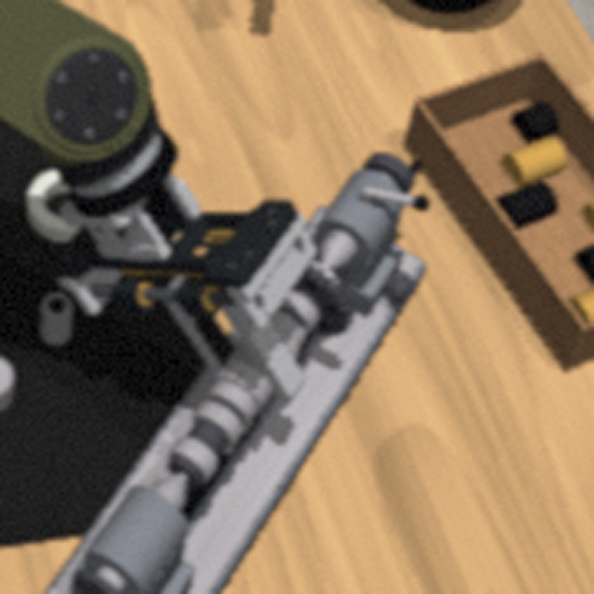

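View pics/t4.png

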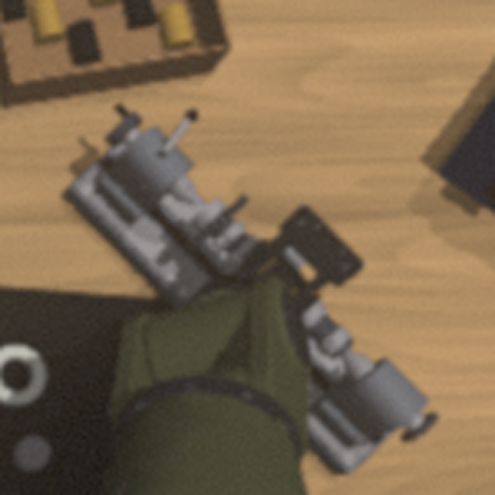

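Request:
move_arm(
  rows="0 0 0 0 0 0; 0 0 0 0 0 0; 9 0 0.5 0 -0.12 0; 9 0 0.5 0 -0.12 0; 9 0 0.5 0 -0.12 0; 9 0 0.5 0 -0.12 0; 9 0 0.5 0 -0.12 0; 9 0 0.5 0 -0.12 0; 0 0 0 0 0 0",
  grip=0.15,
)

```text
time_s: 6.72
ee_pos: [0.6137, -0.3132, 0.1824]
eef_rot: [-3.133, 0.021, -0.874]
force: [-0.3, -0.4, 1.0]
grip_width: 0.0541
```

```bash
python3 -c "from h import *;st()"
```

```text
t 6.72 axis pt(75) [ 0.6132 -0.3116  0.1074] grasp [ 0.6131 -0.3116  0.1044] x [ 0.641 -0.767 -0.021] y [-0.767 -0.641 -0.008] z [-0.007  0.021 -1.   ] q [-0.53  0.72  1.18  0.02  1.26  0.34] F [-0.3 -0.4  1. ] M [-0.03 -0.06 -0.  ] w 0.0541
```

Request:
move_arm(
  rows="9 0 2 0 -0.12 0; 9 0 0.5 0 -0.12 0; 9 0 0.5 0 -0.12 0; 9 0 0.5 0 -0.12 0; 0 0 0 0 0 0",
)

```text
time_s: 7.35
ee_pos: [0.6365, -0.3377, 0.1708]
eef_rot: [-3.13, 0.502, -0.867]
force: [-0.1, 0.6, -0.7]
grip_width: 0.0542
```

```bash
python3 -c "from h import *;st()"
```

```text
t 7.35 axis pt(75) [ 0.6138 -0.3097  0.105 ] grasp [ 0.6129 -0.3086  0.1024] x [ 0.567 -0.668 -0.481] y [-0.766 -0.643 -0.01 ] z [-0.303  0.374 -0.877] q [-0.57  1.03  0.72  0.16  1.88  0.31] F [-0.1  0.6 -0.7] M [-0.17 -0.12 -0.01] w 0.0542
```

Request:
move_arm(
  rows="9 2 0.5 0 -0.12 0; 10 1 0.5 0 -0.12 0; 0 0 0 0 0 0",
)

```text
time_s: 7.72
ee_pos: [0.6451, -0.3497, 0.1603]
eef_rot: [-3.128, 0.733, -0.863]
force: [0.5, -0.4, 0.2]
grip_width: 0.0539
```

Request:
move_arm(
  rows="0 0 0 0 0 0; 0 0 0 0 0 0; 0 0 0 0 0 0",
  grip=-0.4,
)

```text
time_s: 8.1
ee_pos: [0.6459, -0.3491, 0.1626]
eef_rot: [-3.127, 0.717, -0.864]
force: [5.8, -7.1, -16.9]
grip_width: 0.0354
```

```bash
python3 -c "from h import *;st()"
```

```text
t 8.1 axis pt(75) [ 0.6148 -0.311   0.1061] grasp [ 0.6135 -0.3094  0.1038] x [ 0.49  -0.573 -0.657] y [-0.766 -0.642 -0.011] z [-0.416  0.509 -0.754] q [-0.59  1.21  0.44  0.23  2.17  0.34] F [  5.8  -7.1 -16.9] M [-2.73 -2.16  0.1 ] w 0.0354
```

Request:
move_arm(
  rows="-8 0 0.5 0 0.12 0; -9 0 0.5 0 0.12 0; -9 0 0.5 0 0.12 0; -9 0 0.5 0 0.12 0; -9 0 0.5 0 0.12 0; -9 0 0.5 0 0.12 0; 0 0 0 0 0 0",
)

```text
time_s: 8.98
ee_pos: [0.6113, -0.3084, 0.1803]
eef_rot: [-3.129, -0.045, -0.867]
force: [11.6, -8.8, -16.6]
grip_width: 0.0355
```

```bash
python3 -c "
from h import *;st()
s=camera('side');cv2.imwrite('pics/s5.png',cv2.resize(s['color'][220:400,320:500],None,fx=3.3,fy=3.3,interpolation=2))"
```

```text
t 8.97 axis pt(75) [ 0.6142 -0.3104  0.1054] grasp [ 0.6144 -0.3105  0.1024] x [ 0.646 -0.762  0.045] y [-0.762 -0.647 -0.013] z [ 0.039 -0.026 -0.999] q [-0.52  0.69  1.24 -0.    1.17  0.35] F [ 11.6  -8.8 -16.6] M [-1.41 -1.99 -0.05] w 0.0355
```

View pics/s5.png

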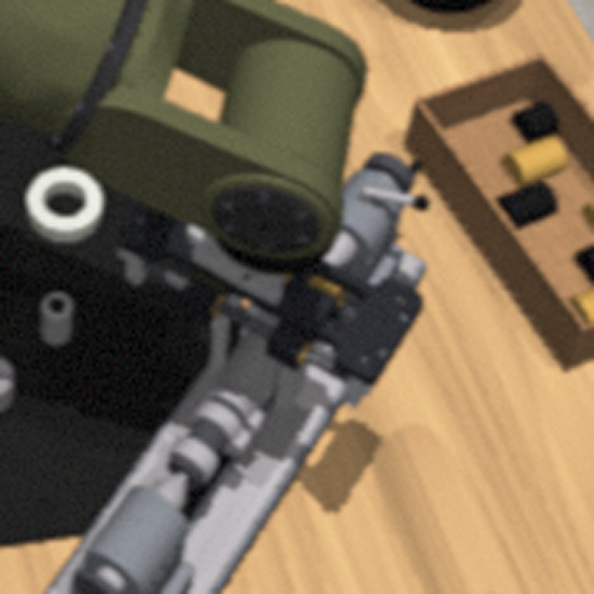

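Request:
move_arm(
  rows="-8 0 1 0 0.12 0; -8 0 1 0 0.12 0; -9 0 0.5 0 0.12 0; -9 0 0.5 0 0.12 0; -9 0 0.5 0 0.12 0; 0 0 0 0 0 0",
)

```text
time_s: 9.78
ee_pos: [0.5821, -0.2744, 0.1658]
eef_rot: [-3.115, -0.672, -0.87]
force: [21.6, -25.1, -25.9]
grip_width: 0.0357
```

```bash
python3 -c "
from h import *;st()
s=camera('side');cv2.imwrite('pics/s6.png',cv2.resize(s['color'][220:400,320:500],None,fx=3.3,fy=3.3,interpolation=2))
t=camera('top');cv2.imwrite('pics/t6.png',cv2.resize(t['color'][90:240,390:540],None,fx=3.3,fy=3.3,interpolation=2))"
```

```text
t 9.78 axis pt(75) [ 0.6137 -0.3088  0.1071] grasp [ 0.615  -0.3102  0.1048] x [ 0.504 -0.598  0.623] y [-0.754 -0.657 -0.02 ] z [ 0.421 -0.459 -0.782] q [-0.43  0.5   1.69 -0.67  0.4   0.98] F [ 21.6 -25.1 -25.9] M [-1.08 -0.99 -0.  ] w 0.0357
```

View pics/s6.png

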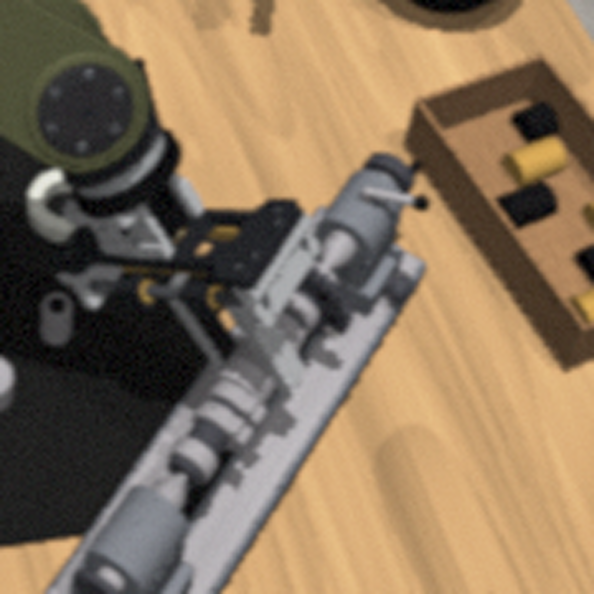

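View pics/t6.png

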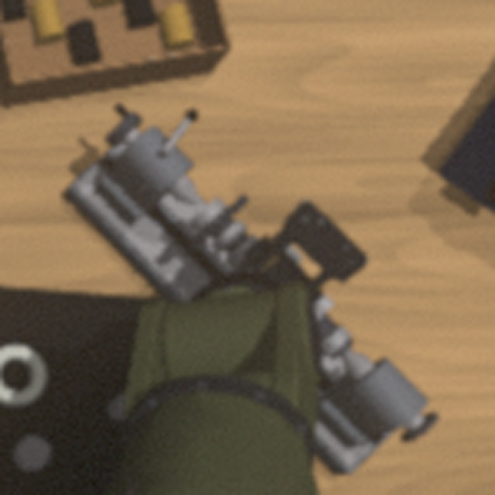

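Request:
move_arm(
  rows="0 0 0 0 0 0; 0 0 0 0 0 0; 0 0 -30 0 -0.05 0; 0 0 -50 0 -0.1 0; 0 0 -50 0 -0.1 0; 0 0 -30 0 -0.1 0; 0 0 0 0 0 0",
  grip=0.3,
)

```text
time_s: 10.75
ee_pos: [0.52, -0.2076, 0.3102]
eef_rot: [-3.112, -0.32, -0.854]
force: [0.2, -0.5, 0.1]
grip_width: 0.061
```

```bash
python3 -c "
from h import *;st()
s=camera('side');cv2.imwrite('pics/s7.png',cv2.resize(s['color'][220:400,320:500],None,fx=3.3,fy=3.3,interpolation=2))
t=camera('top');cv2.imwrite('pics/t7.png',cv2.resize(t['color'][90:240,390:540],None,fx=3.3,fy=3.3,interpolation=2))"
```

```text
t 10.75 axis pt(75) [ 0.5372 -0.2239  0.2391] grasp [ 0.5379 -0.2245  0.2362] x [ 0.624 -0.715  0.315] y [-0.747 -0.664 -0.028] z [ 0.229 -0.218 -0.949] q [-0.41  0.21  1.64 -0.13  1.    0.49] F [ 0.2 -0.5  0.1] M [ 0.08  0.09 -0.  ] w 0.061
```

View pics/s7.png

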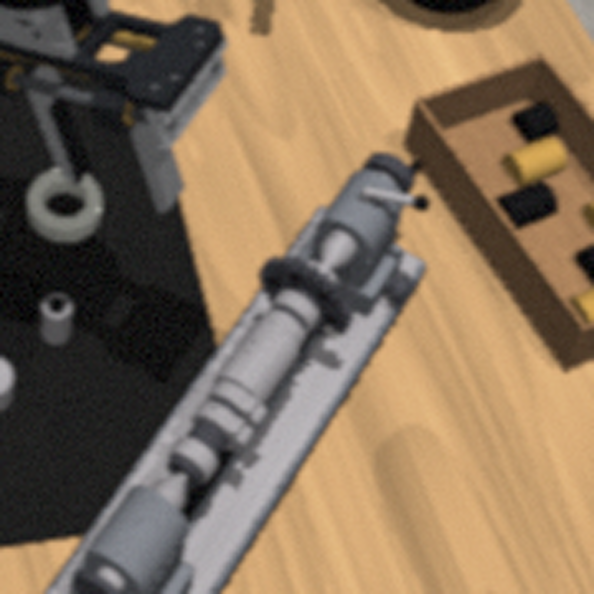

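View pics/t7.png

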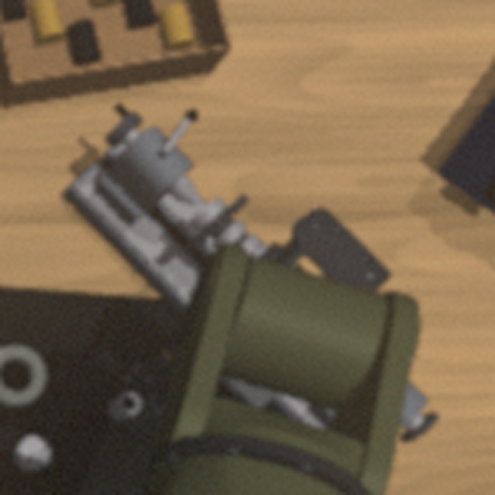

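Run:
```python
from h import *
c=camera("top");s=camera("side")
a=cv2.resize(c["color"][130:190,430:500],None,fx=6,fy=6,interpolation=2)
b=cv2.resize(s["color"][280:330,390:440],None,fx=7.2,fy=7.2,interpolation=2)
cv2.imwrite("pics/spr2.png",np.hstack([a,b[:360,:360]]))
```

```text
(no output)
```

View pics/spr2.png

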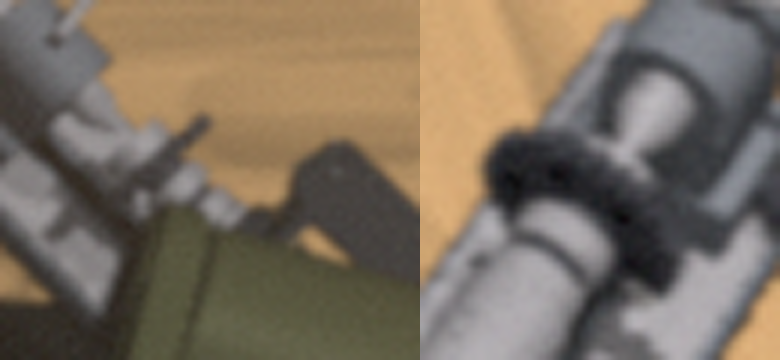

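```bash
cat >> h.py <<'E'
AX=np.array([.6121,-.3123,.105])
def tcp(pitch,back=0,yaw=-.873):
    r=R.from_euler('xyz',[np.pi,pitch,yaw]);return AX-r.apply([0,0,.075+back]),[np.pi,pitch,yaw]
E
python3 - <<'E'
from h import *
a=tcp(.5,.09);b=tcp(.5)
print(a,b)
rows(*a,8);rows(*b,4,start=a)
E
```

```text
(array([ 0.66292753, -0.37291516,  0.24980112]), [3.141592653589793, 0.5, -0.873]) (array([ 0.63520342, -0.33985235,  0.17081869]), [3.141592653589793, 0.5, -0.873])
24 0 15 -0.003 -0.102 0.004; 25 0 13 -0.003 -0.102 0.004; 26 0 10 -0.003 -0.102 0.004; 27 0 7 -0.003 -0.102 0.004; 28 -0 4 -0.003 -0.102 0.004; 28 -0 2 -0.003 -0.102 0.004; 28 -0 -1 -0.003 -0.102 0.004; 28 -0 -4 -0.003 -0.102 0.004
0 -0 22 0.000 0.000 0.000; 0 -0 22 0.000 0.000 0.000; 0 -0 22 0.000 0.000 0.000; 0 -0 22 0.000 0.000 0.000
```

Request:
move_arm(
  rows="24 0 15 0 -0.102 0.004; 25 0 13 0 -0.102 0.004; 26 0 10 0 -0.102 0.004; 27 0 7 0 -0.102 0.004; 28 0 4 0 -0.102 0.004; 28 0 2 0 -0.102 0.004; 28 0 -1 0 -0.102 0.004; 24 0 -4 0 -0.102 0.004; 0 0 0 0 0 0; 0 0 0 0 0 0",
)

```text
time_s: 12.2
ee_pos: [0.6601, -0.3692, 0.2288]
eef_rot: [-3.129, 0.513, -0.874]
force: [-0.1, 0.5, 1.1]
grip_width: 0.0611
```

Run:
```python
from h import *
st();rows(*tcp(.5),5)
```

```text
t 12.2 axis pt(75) [ 0.6373 -0.3404  0.1634] grasp [ 0.6364 -0.3392  0.1608] x [ 0.559 -0.668 -0.491] y [-0.771 -0.637 -0.011] z [-0.305  0.385 -0.871] q [-0.59  1.14  0.38  0.17  2.11  0.34] F [-0.1  0.5  1.1] M [-0.17 -0.12  0.03] w 0.0611
-1 0 14 -0.003 0.003 -0.000; -1 0 14 -0.003 0.003 -0.000; -1 0 14 -0.003 0.003 -0.000; -1 0 14 -0.003 0.003 -0.000; -1 0 14 -0.003 0.003 -0.000
```

Request:
move_arm(
  rows="-1 0 14 -0.003 0.003 0; -1 0 14 -0.003 0.003 0; -1 0 14 -0.003 0.003 0; -1 0 14 -0.003 0.003 0; 0 0 9 -0.003 0 0; 0 0 0 0 0 0",
)

```text
time_s: 12.95
ee_pos: [0.6346, -0.3361, 0.183]
eef_rot: [3.14, 0.48, -0.871]
force: [-0.6, -0.5, 1.1]
grip_width: 0.0613
```

Run:
```python
from h import *
st();rows(*tcp(.5),1)
```

```text
t 12.95 axis pt(75) [ 0.6122 -0.3097  0.1165] grasp [ 0.6113 -0.3086  0.1138] x [ 0.571 -0.678 -0.462] y [-0.764 -0.645  0.001] z [-0.299  0.353 -0.887] q [-0.57  1.    0.73  0.14  1.87  0.31] F [-0.6 -0.5  1.1] M [-0.19 -0.18  0.02] w 0.0613
9 2 9 0.002 -0.020 0.002
```

Request:
move_arm(
  rows="8 2 8 0 -0.02 0; 1 0 1 0 0 0; 0 0 0 0 0 0",
)

```text
time_s: 13.32
ee_pos: [0.6354, -0.3404, 0.1724]
eef_rot: [3.141, 0.498, -0.87]
force: [0.5, -0.5, 0.9]
grip_width: 0.0612
```

Run:
```python
from h import *
st();rows(*tcp(.5),1)
```

```text
t 13.32 axis pt(75) [ 0.6123 -0.313   0.1065] grasp [ 0.6114 -0.3119  0.1039] x [ 0.566 -0.672 -0.478] y [-0.764 -0.645  0.   ] z [-0.308  0.365 -0.878] q [-0.58  1.03  0.71  0.15  1.88  0.3 ] F [ 0.5 -0.5  0.9] M [-0.12 -0.14  0.04] w 0.0612
0 -0 2 0.002 -0.002 0.002
```

Request:
move_arm(
  rows="0 0 1.5 0 0 0; 0 0 0 0 0 0; 0 0 0 0 0 0; 0 0 0 0 0 0; 0 0 0 0 0 0",
  grip=-0.4,
)

```text
time_s: 13.95
ee_pos: [0.6349, -0.3399, 0.1709]
eef_rot: [3.141, 0.498, -0.87]
force: [-0.3, 0.3, 0.3]
grip_width: 0.0354
```

Request:
move_arm(
  rows="-9 0 0.5 0 0.12 0; -9 0 0.5 0 0.12 0; -9 0 0.5 0 0.12 0; -9 0 0.5 0 0.12 0; 0 0 0 0 0 0",
)

```text
time_s: 14.58
ee_pos: [0.6117, -0.3129, 0.1794]
eef_rot: [-3.142, 0.003, -0.869]
force: [4.4, -3.4, -6.0]
grip_width: 0.0352
```

Run:
```python
from h import *
st()
```

```text
t 14.57 axis pt(75) [ 0.6115 -0.3127  0.1044] grasp [ 0.6115 -0.3127  0.1014] x [ 0.646 -0.764 -0.003] y [-0.764 -0.646 -0.   ] z [-0.002  0.002 -1.   ] q [-0.53  0.72  1.2   0.    1.23  0.34] F [ 4.4 -3.4 -6. ] M [-0.62 -0.79 -0.02] w 0.0352
```

Perfectly centred this time. Five more rows.

Request:
move_arm(
  rows="-8.6 0 0.8 0 0.12 0; -8.6 0 0.8 0 0.12 0; -9 0 0.5 0 0.12 0; -9 0 0.5 0 0.12 0; -9 0 0.5 0 0.12 0; 0 0 0 0 0 0",
)

```text
time_s: 15.32
ee_pos: [0.5836, -0.2801, 0.1659]
eef_rot: [-3.138, -0.616, -0.869]
force: [3.1, -6.9, -4.3]
grip_width: 0.0355
```

```bash
python3 -c "
from h import *;st()
s=camera('side');cv2.imwrite('pics/s8.png',cv2.resize(s['color'][260:340,370:450],None,fx=6,fy=6,interpolation=2))
"
```

```text
t 15.32 axis pt(75) [ 0.6117 -0.313   0.1047] grasp [ 0.6129 -0.3143  0.1022] x [ 0.527 -0.624  0.577] y [-0.762 -0.647 -0.003] z [ 0.376 -0.439 -0.816] q [-0.44  0.51  1.65 -0.55  0.47  0.86] F [ 3.1 -6.9 -4.3] M [-0.5  -0.   -0.31] w 0.0355
```

View pics/s8.png

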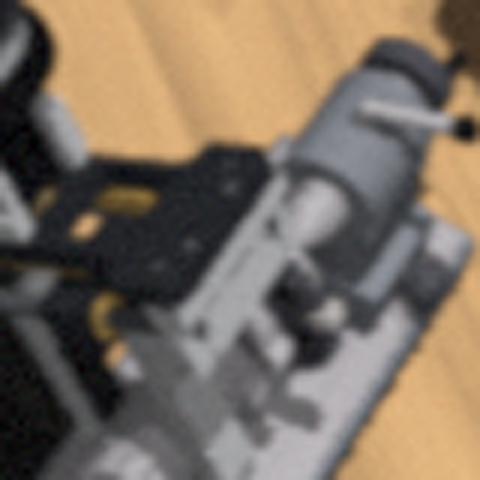

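```bash
cat >> h.py <<'E'
yv=np.array([np.cos(.698),np.sin(.698),0]);xv=np.array([yv[1],-yv[0],0])
def markpos(c,win,thr=45):
    "whitish blob centroid in win (u0,v0,u1,v1): bright and not grey bed -> pick brightest warm"
    pass
def theta(c,u,v,ax=None):
    "mark angle from pixel: intersect ray with plane of sprocket y=66mm"
    C=(AX if ax is None else ax)+yv*.066
    K=c["mtx"];d=rot(c)@np.array([(u-K[0,2])/K[0,0],(v-K[1,2])/K[1,1],1.]);o=np.array(c["position"])
    th=np.radians(np.arange(-180,180,.5))
    pts=C+.035*(np.sin(th)[:,None]*xv+np.cos(th)[:,None]*np.array([0,0,1.]))
    uv=np.array([proj(c,p) for p in pts]);e=np.hypot(*(uv-[u,v]).T)
    # only visible rim: outward normal facing camera
    n=(pts-C)/.035; vis=((o-pts)*n).sum(1)>-0.05
    e[~vis]=9e9
    i=e.argmin();return np.degrees(th[i]),e[i]
E
python3 - <<'E'
from h import *
s=camera("side");t=camera("top")
im=s["color"]
cr=im[295:325,410:440].astype(int)
print(theta(s,425,312))
g=cr.min(2);v,u=np.unravel_index(g.argmax(),g.shape);print(u+410,v+295,cr[v,u])
a=cv2.resize(im[285:335,395:445],None,fx=9,fy=9,interpolation=2)
C=AX+yv*.066
for th in range(-180,180,30):
    q=C+.035*(np.sin(np.radians(th))*xv+np.cos(np.radians(th))*np.array([0,0,1]))
    w=(proj(s,q)-[395,285])*9+4;cv2.circle(a,tuple(int(x) for x in w),3,(0,0,255) if th else (0,255,0),-1)
b=cv2.resize(t["color"][125:175,440:490],None,fx=9,fy=9,interpolation=2)
for th in range(-180,180,30):
    q=C+.035*(np.sin(np.radians(th))*xv+np.cos(np.radians(th))*np.array([0,0,1]))
    w=(proj(t,q)-[440,125])*9+4;cv2.circle(b,tuple(int(x) for x in w),3,(0,0,255) if th else (0,255,0),-1)
cv2.imwrite("pics/m1.png",np.hstack([a[:,:400],b[:,:400]]))
E
```

```text
(np.float64(57.00000000000001), np.float64(0.91541588825244))
421 295 [191 188 190]
```

View pics/m1.png

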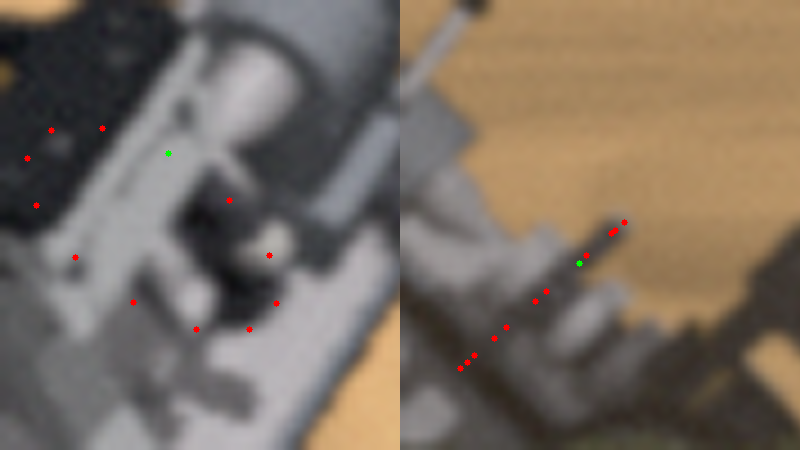

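The white mark is visible at side px ≈(425,312), an angle of about +56°. I'll regrip and turn a further −56°.

Request:
move_arm(
  rows="0 0 0 0 0 0; 0 0 0 0 0 0; 9 0 0.5 0 -0.12 0; 9 0 0.5 0 -0.12 0; 9 0 0.5 0 -0.12 0; 9 0 0.5 0 -0.12 0; 9 0 0.5 0 -0.12 0; 9 0 0.5 0 -0.12 0; 9 0 0.5 0 -0.12 0; 9 0 0.5 0 -0.12 0; 9 0 0.5 0 -0.12 0; 0 0 0 0 0 0",
  grip=0.15,
)

```text
time_s: 16.98
ee_pos: [0.6361, -0.3381, 0.1718]
eef_rot: [-3.132, 0.5, -0.856]
force: [0.3, -0.2, 0.5]
grip_width: 0.0543
```

Run:
```python
from h import *
st();rows(*tcp(.45),1)
```

```text
t 16.98 axis pt(75) [ 0.6131 -0.3104  0.106 ] grasp [ 0.6121 -0.3093  0.1034] x [ 0.575 -0.663 -0.48 ] y [-0.758 -0.652 -0.009] z [-0.307  0.369 -0.877] q [-0.57  1.03  0.71  0.15  1.88  0.3 ] F [ 0.3 -0.2  0.5] M [-0.21 -0.19  0.04] w 0.0543
-3 2 1 -0.002 0.050 0.015
```

Request:
move_arm(
  rows="1 2 1 0 0 0.015; 0 0 0 0 0 0",
)

```text
time_s: 17.23
ee_pos: [0.6348, -0.3391, 0.1714]
eef_rot: [-3.14, 0.495, -0.874]
force: [0.3, 0.1, -0.8]
grip_width: 0.0541
```

Request:
move_arm(
  rows="0 0 0 0 0 0; 0 0 0 0 0 0; 0 0 0 0 0 0; 0 0 0 0 0 0",
  grip=-0.4,
)

```text
time_s: 17.73
ee_pos: [0.6353, -0.3393, 0.1725]
eef_rot: [-3.139, 0.487, -0.873]
force: [-1.1, 1.2, 0.3]
grip_width: 0.0352
```

Request:
move_arm(
  rows="-9 0 0.5 0 0.12 0; -9 0 0.5 0 0.12 0; -9 0 0.5 0 0.12 0; -9 0 0.5 0 0.12 0; 0 0 0 0 0 0",
)

```text
time_s: 18.35
ee_pos: [0.6118, -0.3116, 0.1808]
eef_rot: [-3.139, -0.009, -0.874]
force: [5.4, -5.6, -8.1]
grip_width: 0.0355
```

Run:
```python
from h import *
st()
```

```text
t 18.35 axis pt(75) [ 0.6124 -0.312   0.1058] grasp [ 0.6124 -0.312   0.1028] x [ 0.642 -0.767  0.009] y [-0.767 -0.642 -0.003] z [ 0.008 -0.005 -1.   ] q [-0.52  0.71  1.2  -0.    1.22  0.35] F [ 5.4 -5.6 -8.1] M [-1.01 -1.15 -0.06] w 0.0355
```

Request:
move_arm(
  rows="-8.6 0 0.8 0 0.12 0; -8.6 0 0.8 0 0.12 0; -9 0 0.5 0 0.12 0; -9 0 0.5 0 0.12 0; 0 0 0 0 0 0; 0 0 0 0 0 0",
)

```text
time_s: 19.1
ee_pos: [0.5886, -0.2841, 0.1716]
eef_rot: [-3.135, -0.505, -0.875]
force: [6.3, -4.2, -6.5]
grip_width: 0.0354
```

```bash
cat > mk.py <<'E'
from h import *
import sys
st()
s=camera("side");t=camera("top");C=AX+yv*.066
o=[]
for c,(u0,v0) in((s,(390,280)),(t,(435,125))):
    im=c["color"];a=cv2.resize(im[v0:v0+55,u0:u0+55],None,fx=7,fy=7,interpolation=2);b=a.copy()
    for th in range(-180,180,30):
        q=C+.035*(np.sin(np.radians(th))*xv+np.cos(np.radians(th))*np.array([0,0,1]))
        w=(proj(c,q)-[u0,v0])*7+3;cv2.circle(b,tuple(int(x) for x in w),2,(0,0,255) if th else (0,255,0),-1)
    o.append(np.vstack([a[:290],b[:290]]))
cv2.imwrite(f"pics/{sys.argv[1]}.png",np.hstack(o))
E
python3 mk.py m2
```

```text
t 19.1 axis pt(75) [ 0.6122 -0.3116  0.1059] grasp [ 0.6131 -0.3127  0.1033] x [ 0.561 -0.672  0.484] y [-0.765 -0.644 -0.005] z [ 0.315 -0.367 -0.875] q [-0.45  0.53  1.58 -0.35  0.59  0.67] F [ 6.3 -4.2 -6.5] M [ 0.01 -0.52  0.  ] w 0.0354
```

View pics/m2.png

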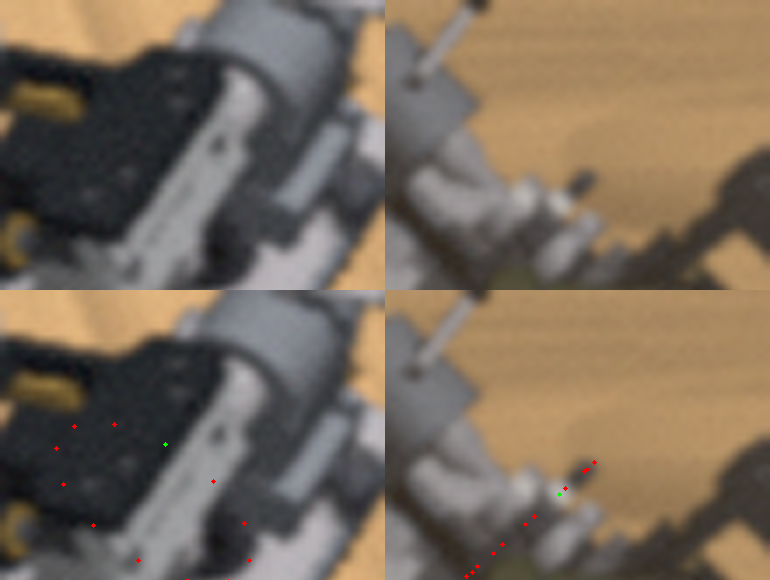

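Request:
move_arm(
  rows="0 0 0 0 0 0; 0 0 0 0 0 0; 0 0 -20 0 0 0; 0 0 -50 0 0 0; 0 0 -50 0 0 0; 0 0 -30 0 -0.05 0; -30 30 0 0 0 0;-30 30 0 0 0 0;0 0 0 0 0 0",
  grip=0.3,
)

```text
time_s: 20.32
ee_pos: [0.4569, -0.2234, 0.2823]
eef_rot: [-3.133, -0.457, -0.874]
force: [-0.8, 0.7, 0.8]
grip_width: 0.0608
```

```bash
python3 mk.py m3
```

```text
t 20.32 axis pt(75) [ 0.4786 -0.2484  0.215 ] grasp [ 0.4794 -0.2494  0.2123] x [ 0.576 -0.688  0.441] y [-0.764 -0.645 -0.007] z [ 0.29  -0.333 -0.897] q [-0.47  0.09  1.87 -0.24  0.77  0.54] F [-0.8  0.7  0.8] M [ 0.11  0.12 -0.02] w 0.0608
```

View pics/m3.png

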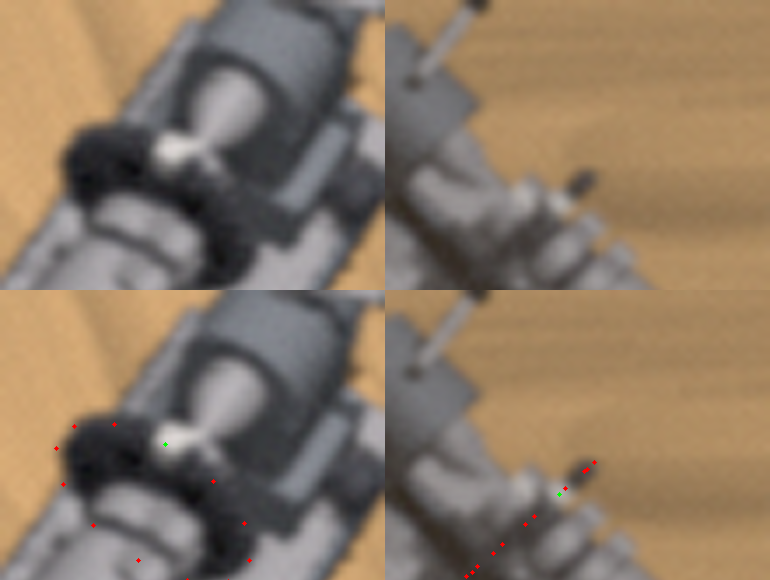

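Run:
```python
from h import *
s=camera("side");t=camera("top");C=AX+yv*.066
g=s["color"].astype(int)
# mark
w=g[295:308,405:425];m=(w.min(2)>150)
vs,us=np.nonzero(m);print("n",m.sum());wt=(w.min(2)-140)[m];mu=np.array([(us*wt).sum()/wt.sum()+405,(vs*wt).sum()/wt.sum()+295]);print("mark",mu)
print(w.min(2))
dk=(g.max(2)<75).astype(np.uint8);sub=np.zeros_like(dk);sub[293:330,395:432]=dk[293:330,395:432]
k,l,stt,ce=cv2.connectedComponentsWithStats(sub);i=1+np.argmax(stt[1:,4]);print(stt[i],ce[i])
a=cv2.resize(np.hstack([s["color"][285:335,390:440],cv2.cvtColor(((l==i)*255).astype(np.uint8),8)[285:335,390:440]]),None,fx=7,fy=7,interpolation=0)
th=np.radians(np.arange(0,360,4))
for dy in(.0,):
  uv=np.array([proj(s,C+yv*dy+.035*(np.sin(q)*xv+np.cos(q)*np.array([0,0,1]))) for q in th])
  for p in uv:
    z=(p-[390,285])*7+3
    for off in(0,350): cv2.circle(a,(int(z[0])+off,int(z[1])),1,(0,0,255),-1)
cv2.imwrite("pics/m4.png",a)
```

```text
n 44
mark [417.44989488 298.9950946 ]
[[109  99  99 121 132 129 114 103  98  78  61  66  95 130 150 164 177 176
  169 162]
 [109 103 111 130 140 128 111 105  99  77  59  65  99 134 156 170 179 171
  160 152]
 [ 90  96  96 112 120 113 111 109  91  69  54  62  98 138 160 174 171 161
  154 140]
 [ 72  71  71  74  75  77  87 101 108  99  87  78 105 143 169 171 161 151
  138 122]
 [ 56  58  63  62  61  65  78 113 156 167 156 138 139 158 171 161 147 135
  115  97]
 [ 47  50  51  50  56  58  79 136 186 202 199 193 187 182 165 138 117 100
   83  68]
 [ 34  37  36  47  43  50  92 157 197 209 206 193 179 169 151 120  82  63
   61  54]
 [ 35  31  29  36  40  46  79 131 166 189 180 147 125 128 139 128  87  57
   50  52]
 [ 29  28  26  19  27  39  65  96 116 132 127  92  79 100 136 143 112  67
   48  48]
 [ 35  25  17  12  20  32  52  75  88  96  80  64  60  77 108 121 104  80
   57  50]
 [ 35  34  35  26  31  29  42  51  58  67  57  49  58  65  72  84  92  87
   67  58]
 [ 29  33  36  32  29  33  32  34  40  42  42  43  56  58  63  68  79  82
   70  60]
 [ 56  63  74  70  63  55  41  41  34  30  31  35  36  46  50  57  58  69
   65  63]]
[399 293  33  29 358] [417.71787709 306.79329609]
```

View pics/m4.png

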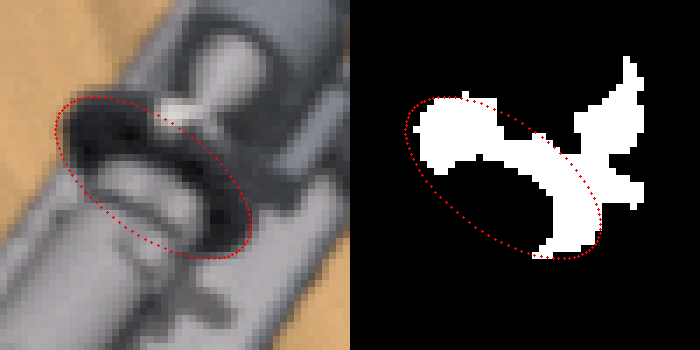

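Run:
```python
from h import *
s=camera("side");t=camera("top");C=AX+yv*.066
print(theta(s,414.4,300.2),theta(s,414.0,300.2),[ (th,proj(s,C+.035*(np.sin(np.radians(th))*xv+np.cos(np.radians(th))*np.array([0,0,1]))).round(1)) for th in(-10,0,10)])
print([ (th,proj(t,C+.035*(np.sin(np.radians(th))*xv+np.cos(np.radians(th))*np.array([0,0,1]))).round(1)) for th in(-10,0,10)])
print(t["color"][145:160,452:468].min(2))
```

```text
(np.float64(1.0), np.float64(1.8366582000359886)) (np.float64(0.0), np.float64(1.6374130459012648)) [(-10, array([410.8, 300.4])), (0, array([413.2, 301.6])), (10, array([415.7, 303.2]))]
[(-10, array([457.9, 155.2])), (0, array([459.5, 153.8])), (10, array([460.9, 152.5]))]
[[101 102 100 101 101 103 103 101 102  96  94  93  95  97  96  98]
 [101 104 101 102 100 102 101 100  97  96  94  97  96  94  97  95]
 [ 99 101 100  99 101 100 100  99  98  93  93  92  94  92  95  95]
 [ 98  97 101 101 100 100 101  99  95  97  91  93  94  92  93  94]
 [100  98 103 104 101  98 100  98  96  88  81  80  82  87  88  92]
 [100 105 116 123 115 105  97  95  91  80  71  71  75  83  88  89]
 [116 127 146 143 131 114 103 106  94  75  63  67  75  80  87  88]
 [140 152 164 164 141 125 126 141 121  88  67  72  78  81  86  88]
 [140 155 168 165 135 118 141 164 155 117  86  75  80  81  84  82]
 [136 146 154 154 121  99 125 156 160 132 101  95  93  86  84  81]
 [130 135 136 124  95  84  97 124 131 116 105 115 116  99  87  79]
 [118 113 102  87  71  75  85  92  97  98 112 134 137 124  99  88]
 [106  92  74  76  66  67  78  81  94 109 119 132 143 137 115  96]
 [ 86  69  59  62  69  68  79  94 120 125 124 127 132 125 109  97]
 [ 62  65  55  58  63  72  96 125 140 141 135 123 114 109 102 105]]
```

The mark is within about 2° of up in both views (side 0–1°, top about +2°), so the cam is done. Next is the handle.

Run:
```python
from h import *
o=[]
ch=np.array([.675,.4405]);ex=np.array([.487,.873]);ey=np.array([-.873,.487])
for n,(r0,c0) in (("top",(140,225)),("side",(100,280))):
    c=camera(n);im=c["color"]
    a=cv2.resize(im[r0:r0+100,c0:c0+100],None,fx=4,fy=4,interpolation=2)
    for lx,ly,z in [(-.165,0,.099),(-.165,.06,.099),(-.165,-.06,.099),(-.13,.15,.13),(-.13,-.15,.13)]:
        q=np.append(ch+ex*lx+ey*ly,z);u=(proj(c,q)-[c0,r0])*4+1.5;cv2.circle(a,tuple(int(x) for x in u),2,(0,255,0),-1)
    o.append(a)
cv2.imwrite("pics/hd.png",np.hstack(o))
```

```text
(no output)
```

View pics/hd.png

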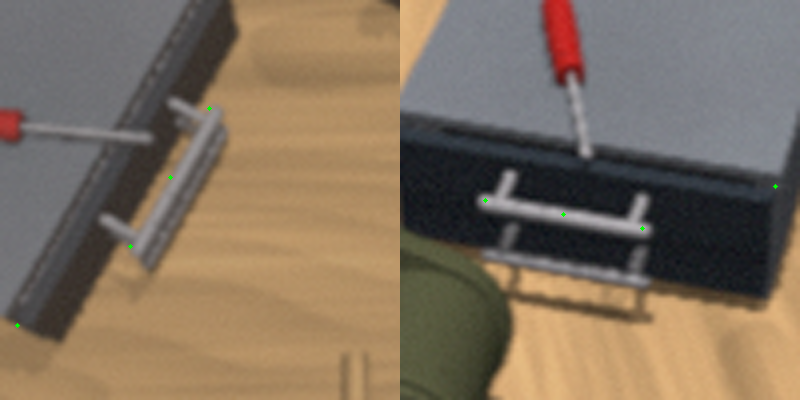

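Run:
```python
from h import *
ch=np.array([.675,.4405]);ex=np.array([.487,.873]);ey=np.array([-.873,.487])
c=camera("side");t=camera("top")
for n,cc,u,v in(("s",c,326.75,139),("t",t,262.5,174.3)):
    p=P(cc,u,v,.137);d=p[:2]-ch;print(n,p,d@ex,d@ey)
# body pose
yaw=np.arctan2(ex[1],ex[0]);print(yaw)
T=np.append(ch+ex*-.165+ey*.027,.099+.078)
print(T)
```

```text
s [0.61743975 0.31049982 0.137     ] -0.1415219997790547 -0.013059987881686663
t [0.61416975 0.30484649 0.137     ] -0.14804985047324767 -0.012958453080556475
1.0619488929770378
[0.571074 0.309604 0.177   ]
```

Run:
```python
from h import *
rows([.571,.31,.31],[np.pi,0,1.062],15)
c=camera("top");print(P(c,335,128),P(c,347,127))
```

```text
-19 -29 -11 0.029 -0.021 -0.126; -16 -31 -10 0.029 -0.021 -0.126; -12 -33 -9 0.029 -0.021 -0.126; -8 -35 -8 0.029 -0.021 -0.126; -3 -36 -7 0.029 -0.021 -0.126; 1 -36 -5 0.029 -0.021 -0.126; 5 -36 -4 0.029 -0.021 -0.126; 10 -35 -4 0.029 -0.021 -0.126; 14 -33 -3 0.029 -0.021 -0.126; 18 -32 -2 0.029 -0.021 -0.126; 22 -29 -2 0.029 -0.021 -0.126; 25 -26 -1 0.029 -0.021 -0.126; 28 -23 -1 0.029 -0.021 -0.126; 31 -19 -1 0.029 -0.021 -0.126; 33 -15 -2 0.029 -0.021 -0.126
[0.78796173 0.08707243 0.04812454] [0.74532912 0.05655989 0.15850585]
```

Request:
move_arm(
  rows="-19 -29 -11 0.029 -0.021 -0.126; -16 -31 -10 0.029 -0.021 -0.126; -12 -33 -9 0.029 -0.021 -0.126; -8 -35 -8 0.029 -0.021 -0.126; -3 -36 -7 0.029 -0.021 -0.126; 1 -36 -5 0.029 -0.021 -0.126; 5 -36 -4 0.029 -0.021 -0.126; 10 -35 -4 0.029 -0.021 -0.126; 14 -33 -3 0.029 -0.021 -0.126; 18 -32 -2 0.029 -0.021 -0.126; 22 -29 -2 0.029 -0.021 -0.126; 25 -26 -1 0.029 -0.021 -0.126; 28 -23 -1 0.029 -0.021 -0.126; 31 -19 -1 0.029 -0.021 -0.126; 28 -12 -2 0.029 -0.021 -0.126; 0 0 0 0 0 0; 0 0 0 0 0 0",
  grip=-0.43,
)

```text
time_s: 23.0
ee_pos: [0.5603, 0.3248, 0.3073]
eef_rot: [-3.125, 0.012, 1.119]
force: [-0.4, 0.1, -0.9]
grip_width: 0.0267
```

Run:
```python
from h import *
st();rows([.571,.31,.25],[np.pi,0,1.062],2)
```

```text
t 23.0 axis pt(75) [0.5588 0.3245 0.2323] grasp [0.5587 0.3245 0.2293] x [ 0.437  0.9   -0.012] y [ 0.899 -0.437 -0.017] z [-0.02  -0.003 -1.   ] q [ 0.47  0.53  1.19  0.01  1.44 -0.65] F [-0.4  0.1 -0.9] M [ 0.06 -0.14  0.03] w 0.0267
-4 9 29 -0.008 0.006 0.028; -4 8 29 -0.008 0.006 0.028
```

Request:
move_arm(
  rows="-4 9 26 -0.008 0.006 0.028; -4 8 26 -0.008 0.006 0.028; 0 0 0 0 0 0",
)

```text
time_s: 23.38
ee_pos: [0.5713, 0.3069, 0.2549]
eef_rot: [3.14, -0.002, 1.055]
force: [0.1, -0.0, 0.4]
grip_width: 0.027
```

Run:
```python
from h import *
st()
s=camera("side");cv2.imwrite("pics/h1.png",cv2.resize(s["color"][80:180,260:390],None,fx=5,fy=5,interpolation=2))
t=camera("top");cv2.imwrite("pics/h1t.png",cv2.resize(t["color"][120:240,210:330],None,fx=4,fy=4,interpolation=2))
```

```text
t 23.38 axis pt(75) [0.5715 0.3069 0.1799] grasp [0.5715 0.3069 0.1769] x [0.493 0.87  0.002] y [ 0.87  -0.493  0.002] z [ 0.002  0.001 -1.   ] q [ 0.44  0.56  1.27 -0.    1.31 -0.62] F [ 0.1 -0.   0.4] M [ 0.01 -0.09 -0.01] w 0.027
```

View pics/h1.png

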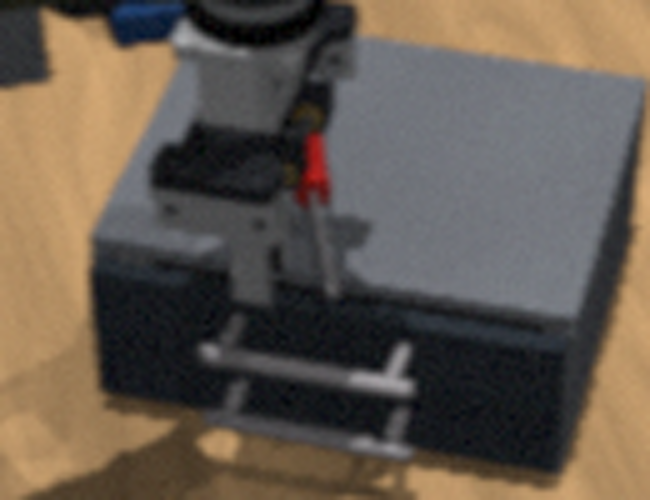

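View pics/h1t.png

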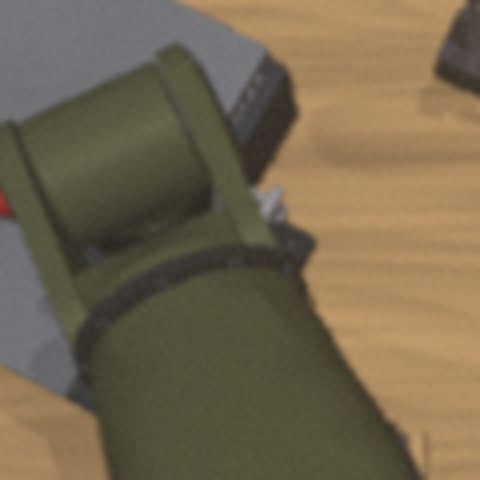

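Request:
move_arm(
  rows="1 0 20 0 0 0.005; 1 0 20 0 0 0; 0 0 15 0 0 0; 0 0 6 0 0 0; 0 0 0 0 0 0",
)

```text
time_s: 24.1
ee_pos: [0.5729, 0.3104, 0.1934]
eef_rot: [3.137, -0.006, 1.052]
force: [-0.5, -0.9, 0.1]
grip_width: 0.0268
```

Run:
```python
from h import *
st()
s=camera("side");cv2.imwrite("pics/h2.png",cv2.resize(s["color"][80:180,260:390],None,fx=5,fy=5,interpolation=2))
```

```text
t 24.1 axis pt(75) [0.5734 0.3106 0.1184] grasp [0.5734 0.3106 0.1154] x [0.496 0.868 0.006] y [ 0.868 -0.496  0.004] z [ 0.006  0.003 -1.   ] q [ 0.44  0.62  1.32 -0.    1.19 -0.61] F [-0.5 -0.9  0.1] M [ 0.01 -0.13 -0.02] w 0.0268
```

View pics/h2.png

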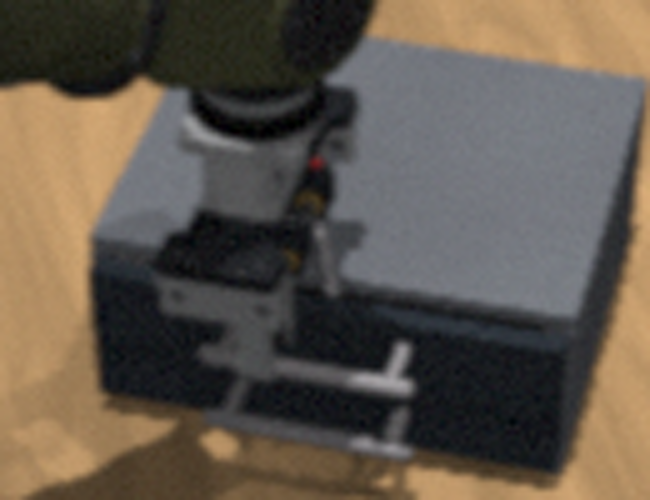

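Request:
move_arm(
  rows="0 0 6 0 0 0; 0 0 5 0 0 0; 0 0 0 0 0 0",
)

```text
time_s: 24.52
ee_pos: [0.5733, 0.3106, 0.183]
eef_rot: [3.136, -0.007, 1.052]
force: [-0.4, 0.4, -0.3]
grip_width: 0.0268
```

Request:
move_arm(
  rows="0 0 0 0 0 0; 0 0 0 0 0 0; 0 0 0 0 0 0",
  grip=-0.95,
  newtons=20,
)

```text
time_s: 24.9
ee_pos: [0.572, 0.3077, 0.183]
eef_rot: [3.138, 0.003, 1.051]
force: [-0.5, 2.4, 0.1]
grip_width: 0.0103
```

Run:
```python
from h import *
st()
```

```text
t 24.9 axis pt(75) [0.5721 0.3074 0.108 ] grasp [0.5721 0.3074 0.105 ] x [ 0.496  0.868 -0.003] y [ 0.868 -0.496  0.003] z [ 0.001 -0.004 -1.   ] q [ 0.44  0.63  1.33 -0.    1.18 -0.61] F [-0.5  2.4  0.1] M [ 0.37 -0.05  0.03] w 0.0103
```

Request:
move_arm(
  rows="-15 0 0 0 0 0; -25 0 0 0 0 0; -25 0 0 0 0 0; -25 0 0 0 0 0; -25 0 0 0 0 0; -25 0 0 0 0 0; -15 0 0 0 0 0; 0 0 0 0 0 0",
)

```text
time_s: 25.9
ee_pos: [0.4944, 0.1696, 0.183]
eef_rot: [3.133, -0.002, 1.052]
force: [0.1, -1.1, -4.2]
grip_width: 0.0102
```

Run:
```python
from h import *
st()
o=sensors.get_obs()["ee_pos"];d=o[:2]-np.array([.572,.3077]);print(d,np.hypot(*d),np.arctan2(d[1],d[0])+np.pi)
```

```text
t 25.9 axis pt(75) [0.495  0.1694 0.108 ] grasp [0.495  0.1694 0.105 ] x [0.496 0.868 0.002] y [ 0.868 -0.496  0.008] z [ 0.008 -0.002 -1.   ] q [ 0.26  0.37  1.73 -0.    1.04 -0.79] F [ 0.1 -1.1 -4.2] M [-0.31 -0.03 -0.02] w 0.0102
[-0.07762728 -0.13814936] 0.15846526613912434 1.05885644271839
```

158 mm out so far; about 21 mm more.

Request:
move_arm(
  rows="-12 0 0 0 0 0; -9 0 0 0 0 0; -2 0 0 0 0 0; 0 0 0 0 0 0",
)

```text
time_s: 26.4
ee_pos: [0.4835, 0.1503, 0.183]
eef_rot: [3.132, -0.007, 1.053]
force: [1.8, -0.2, -5.3]
grip_width: 0.0104
```

Run:
```python
from h import *
st()
o=sensors.get_obs()["ee_pos"];d=o[:2]-np.array([.572,.3077]);print(d,np.hypot(*d),np.arctan2(d[1],d[0])+np.pi)
```

```text
t 26.4 axis pt(75) [0.4843 0.1504 0.108 ] grasp [0.4844 0.1504 0.105 ] x [0.495 0.869 0.007] y [ 0.869 -0.495  0.01 ] z [ 0.012  0.001 -1.   ] q [ 0.23  0.34  1.77 -0.    1.02 -0.82] F [ 1.8 -0.2 -5.3] M [-0.2  -0.39 -0.02] w 0.0104
[-0.08853631 -0.15739933] 0.18059132775726264 1.0584107965279803
```

Request:
move_arm(
  rows="0 0 0 0 0 0; 0 0 0 0 0 0; 0 0 -30 0 0 0; 0 0 -50 0 0 0; 0 -50 -50 0 0 0; 0 50 -10 0 0 0.1; 0 50 0 0 0 0.1; 0 50 0 0 0 0.1; 0 50 0 0 0 0.1; 0 0 0 0 0 0",
  grip=-0.4,
)

```text
time_s: 27.65
ee_pos: [0.6013, 0.0463, 0.3265]
eef_rot: [3.134, -0.014, 0.643]
force: [0.3, 0.1, -0.3]
grip_width: 0.0282
```

Run:
```python
from h import *
st()
for n in("top","side"):
    c=camera(n);cv2.imwrite(f"pics/{n}9.png",c["color"])
```

```text
t 27.65 axis pt(75) [0.6025 0.0465 0.2515] grasp [0.6026 0.0465 0.2485] x [0.8   0.6   0.014] y [ 0.6   -0.8    0.008] z [ 0.016  0.002 -1.   ] q [ 0.02  0.4   1.34  0.    1.39 -0.63] F [ 0.3  0.1 -0.3] M [-0.   -0.07  0.01] w 0.0282
```

View pics/top9.png

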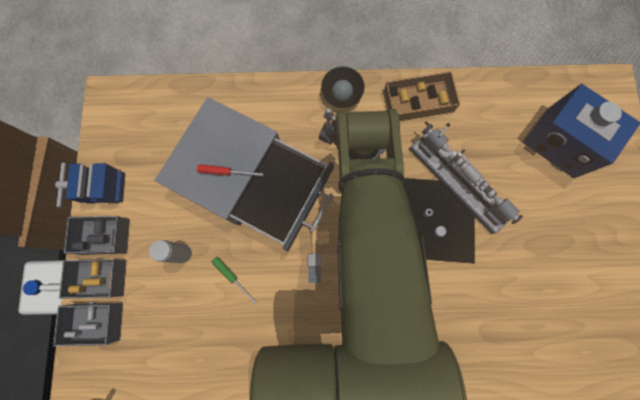

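View pics/side9.png

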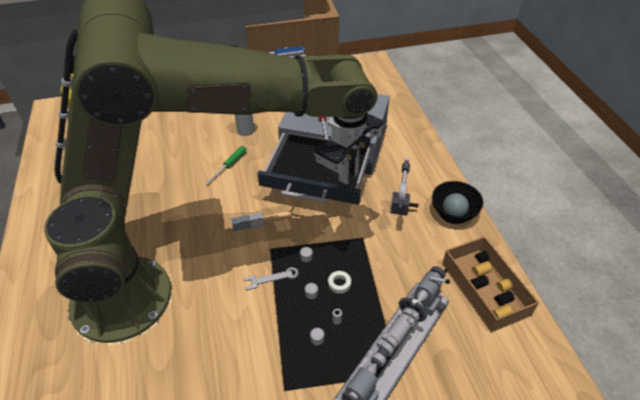

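```bash
cat > tp.py <<'E'
from h import *
def tappets():
    s=camera("side");X=cloud(s);im=s["color"].astype(int)
    m=((im.min(2)>115)&(X[...,0]>.3)&(X[...,0]<.62)&(X[...,1]>-.4)&(X[...,1]<.15)&(X[...,2]>.012)&(X[...,2]<.05)&(im.max(2)-im.min(2)<30)).astype(np.uint8)
    k,l,stt,ce=cv2.connectedComponentsWithStats(m)
    out=[]
    for i in range(1,k):
        if stt[i,4]>25:
            p=P(s,*ce[i],.026);out.append(p);print(ce[i].round(1),stt[i,2:],p.round(4))
if __name__=="__main__":
    tappets()
    s=camera("side")
    for n,u,v,z in(("ring",292,272,.006),("sp open",250,283,.006),("tape",340,281,.018),("socket",337,314,.038)):print(n,P(s,u,v,z).round(3))
E
python3 tp.py
```

```text
[305.7 251.6] [12 10 88] [0.482  0.0071 0.026 ]
[338.9 280.4] [ 23  20 244] [ 0.543  -0.1023  0.026 ]
[310.7 288.1] [ 12  11 107] [ 0.4686 -0.1071  0.026 ]
[336.2 312.8] [ 8  8 29] [ 0.5119 -0.1903  0.026 ]
[363.5 361.6] [ 55  75 294] [ 0.5386 -0.3251  0.026 ]
[316.7 333.7] [ 13  12 126] [ 0.4535 -0.2327  0.026 ]
[390.1 374.6] [ 29  38 532] [ 0.5861 -0.3682  0.026 ]
ring [ 0.435 -0.034  0.006]
sp open [ 0.324 -0.041  0.006]
tape [ 0.547 -0.1    0.018]
socket [ 0.511 -0.201  0.038]
```

Run:
```python
from h import *
rows([.482,.007,.20],[np.pi,0,-.512],8)
```

```text
-15 -5 16 -0.000 -0.002 0.145; -16 -3 16 -0.000 -0.002 0.145; -16 -0 16 -0.000 -0.002 0.145; -16 2 16 -0.000 -0.002 0.145; -15 4 16 -0.000 -0.002 0.145; -14 6 16 -0.000 -0.002 0.145; -13 8 16 -0.000 -0.002 0.145; -12 10 16 -0.000 -0.002 0.145
```

Request:
move_arm(
  rows="-15 -5 10 0 0 0.145; -16 -3 14 0 0 0.145; -16 0 16 0 0 0.145; -16 2 16 0 0 0.145; -15 4 16 0 0 0.145; -14 6 16 0 0 0.145; -13 8 16 0 0 0.145; -10 8 14 0 0 0.13; 0 0 0 0 0 0; 0 0 0 0 0 0",
  grip=0.1,
)

```text
time_s: 29.1
ee_pos: [0.4768, 0.0191, 0.2085]
eef_rot: [-3.127, -0.019, -0.51]
force: [-0.9, 0.1, 1.0]
grip_width: 0.0521
```

```bash
python3 - <<'E'
from h import *
st();rows([.482,.007,.103],[np.pi,0,-.512],4)
E
python3 tp.py | head -1
```

```text
t 29.1 axis pt(75) [0.4787 0.0194 0.1335] grasp [0.4787 0.0194 0.1305] x [ 0.873 -0.488  0.019] y [-0.488 -0.873 -0.015] z [ 0.024  0.004 -1.   ] q [-0.04  0.24  1.84  0.01  1.04  0.47] F [-0.9  0.1  1. ] M [-0.01 -0.05 -0.01] w 0.0521
2 2 26 -0.004 -0.005 0.001; 2 2 26 -0.004 -0.005 0.001; 2 2 26 -0.004 -0.005 0.001; 2 2 26 -0.004 -0.005 0.001
[338.9 280.3] [ 23  20 248] [ 0.5429 -0.1021  0.026 ]
```

Request:
move_arm(
  rows="4 4 10 -0.008 -0.01 0; 4 4 20 -0.008 -0.01 0; 0 0 20 0 0 0; 0 0 20 0 0 0; 0 0 0 0 0 0",
)

```text
time_s: 29.82
ee_pos: [0.4817, 0.0068, 0.1351]
eef_rot: [3.139, 0.002, -0.506]
force: [-0.0, -0.3, 0.3]
grip_width: 0.052
```

Run:
```python
from h import *
st();rows([.482,.007,.103],[np.pi,0,-.512],2)
s=camera("side");cv2.imwrite("pics/g1.png",cv2.resize(s["color"][200:310,240:370],None,fx=5,fy=5,interpolation=2))
```

```text
t 29.82 axis pt(75) [0.4815 0.0067 0.0601] grasp [0.4815 0.0067 0.0571] x [ 0.875 -0.485 -0.002] y [-0.485 -0.875  0.003] z [-0.004 -0.001 -1.   ] q [-0.06  0.37  1.86 -0.    0.91  0.45] F [-0.  -0.3  0.3] M [-0.06 -0.02  0.01] w 0.052
0 -0 16 0.001 0.001 0.003; 0 -0 16 0.001 0.001 0.003
```

View pics/g1.png

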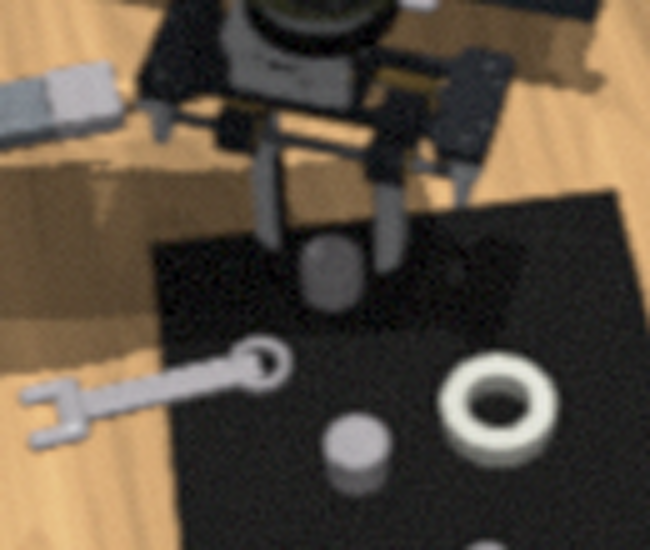

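Tappet0 sits between the open fingers (crop (332,270)). I'll lower and grip.

Request:
move_arm(
  rows="0 0 14 0 0 0; 0 0 10 0 0 0; 0 0 6 0 0 0; 0 0 0 0 0 0",
)

```text
time_s: 30.38
ee_pos: [0.4827, 0.0066, 0.1051]
eef_rot: [3.14, -0.0, -0.506]
force: [-0.3, -0.0, 0.3]
grip_width: 0.0517
```

Request:
move_arm(
  rows="0 0 0 0 0 0; 0 0 0 0 0 0; 0 0 0 0 0 0",
  grip=-0.5,
  newtons=12,
)

```text
time_s: 30.75
ee_pos: [0.483, 0.0066, 0.1057]
eef_rot: [3.141, -0.001, -0.506]
force: [0.6, -0.5, -1.0]
grip_width: 0.0318
```

Run:
```python
from h import *
o=sensors.get_obs()
a=([.483,.0066,.28],[np.pi,0,-.512]);b=([.5066,.2632,.28],[np.pi,0,-.512])
rows(*a,4);rows(*b,6,start=a)
```

```text
0 0 -44 0.000 -0.000 0.002; 0 0 -44 0.000 -0.000 0.002; 0 0 -44 0.000 -0.000 0.002; 0 0 -44 0.000 -0.000 0.002
-18 -39 -0 0.000 0.000 0.000; -18 -39 -0 0.000 0.000 0.000; -18 -39 -0 0.000 0.000 0.000; -18 -39 -0 0.000 0.000 0.000; -18 -39 -0 0.000 0.000 0.000; -18 -39 -0 0.000 0.000 0.000
```

Request:
move_arm(
  rows="0 0 -25 0 0 0; 0 0 -44 0 0 0; 0 0 -44 0 0 0; 0 0 -44 0 0 0; 0 0 -15 0 0 0; -18 -39 0 0 0 0; -18 -39 0 0 0 0; -18 -39 0 0 0 0; -18 -39 0 0 0 0; -18 -39 0 0 0 0; -12 -25 0 0 0 0; 0 0 0 0 0 0; 0 0 0 0 0 0",
)

```text
time_s: 32.38
ee_pos: [0.4988, 0.255, 0.2741]
eef_rot: [3.132, 0.006, -0.508]
force: [-0.5, -0.4, 0.2]
grip_width: 0.0317
```

Run:
```python
from h import *
st();rows([.5066,.2632,.180],[np.pi,0,-.512],4)
```

```text
t 32.38 axis pt(75) [0.4981 0.2546 0.1991] grasp [0.4981 0.2546 0.1961] x [ 0.874 -0.486 -0.006] y [-0.486 -0.874  0.009] z [-0.01  -0.005 -1.   ] q [ 0.41  0.35  1.52 -0.    1.28  0.92] F [-0.5 -0.4  0.2] M [-0.02 -0.03 -0.01] w 0.0317
1 -3 23 0.002 0.002 0.001; 1 -3 24 0.002 0.002 0.001; 1 -3 24 0.002 0.002 0.001; 1 -3 24 0.002 0.002 0.001
```

Request:
move_arm(
  rows="2 -6 10 0.004 0.004 0; 2 -5 20 0.004 0.002 0; 0 0 20 0 0 0; 0 0 16 0 0 0; 0 0 0 0 0 0",
)

```text
time_s: 33.0
ee_pos: [0.5088, 0.2596, 0.2035]
eef_rot: [3.14, -0.0, -0.512]
force: [-0.8, -0.8, -0.1]
grip_width: 0.0315
```

Run:
```python
from h import *
st();rows([.5066,.2632,.180],[np.pi,0,-.512],4)
for n in("top","side"):
    c=camera(n);cv2.imwrite(f"pics/{n}10.png",c["color"])
```

```text
t 33.0 axis pt(75) [0.5087 0.2595 0.1285] grasp [0.5087 0.2595 0.1255] x [ 0.872 -0.49   0.   ] y [-0.49  -0.872  0.002] z [-0.001 -0.001 -1.   ] q [ 0.41  0.44  1.56 -0.    1.13  0.92] F [-0.8 -0.8 -0.1] M [-0.08 -0.02 -0.  ] w 0.0315
-1 -1 6 0.000 -0.000 -0.000; -1 -1 6 0.000 -0.000 -0.000; -1 -1 6 0.000 -0.000 -0.000; -1 -1 6 0.000 -0.000 -0.000
```

View pics/side10.png

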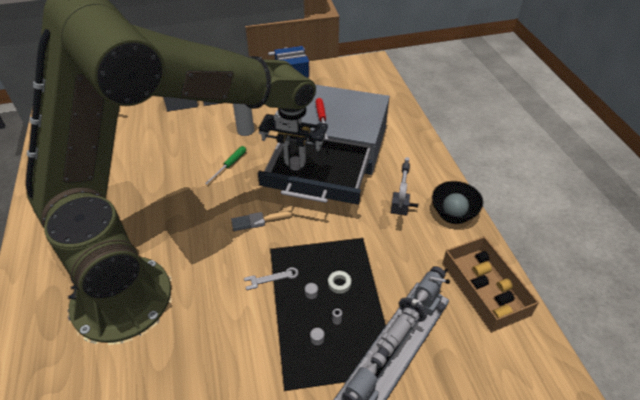

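Request:
move_arm(
  rows="-1 -1 8 0 0 0; -1 -1 8 0 0 0; 0 0 5 0 0 0; 0 0 2 0 0 0; 0 0 0 0 0 0",
)

```text
time_s: 33.72
ee_pos: [0.5088, 0.2631, 0.1819]
eef_rot: [-3.139, -0.003, -0.512]
force: [-0.7, -0.4, -0.8]
grip_width: 0.0316
```

Request:
move_arm(
  rows="0 0 2 0 0 0; 0 0 1 0 0 0; 0 0 0 0 0 0",
)

```text
time_s: 34.1
ee_pos: [0.509, 0.2633, 0.1796]
eef_rot: [-3.138, -0.004, -0.512]
force: [0.2, -0.4, -0.4]
grip_width: 0.0316
```

Request:
move_arm(
  rows="0 0 0.5 0 0 0; 0 0 0 0 0 0; 0 0 0 0 0 0; 0 0 -25 0 0 0; 0 0 -45 0 0 0; 0 0 -45 0 0 0; 0 0 0 0 0 0",
  grip=-0.05,
)

```text
time_s: 34.98
ee_pos: [0.5083, 0.263, 0.2969]
eef_rot: [-3.139, -0.003, -0.512]
force: [-0.1, 0.6, -0.7]
grip_width: 0.0447
```

```bash
python3 - <<'E'
from h import *
st();rows([.4690,-.1070,.25],[np.pi,0,-.512],7)
c=camera("side");cv2.imwrite("pics/d1.png",cv2.resize(c["color"][110:210,240:370],None,fx=5,fy=5,interpolation=2))
E
python3 tp.py
```

```text
t 34.98 axis pt(75) [0.5086 0.263  0.2219] grasp [0.5086 0.263  0.2189] x [ 0.872 -0.49   0.003] y [-0.49  -0.872 -0.002] z [ 0.004  0.001 -1.   ] q [ 0.41  0.35  1.46 -0.    1.32  0.93] F [-0.1  0.6 -0.7] M [-0.02 -0.02  0.06] w 0.0447
21 49 7 -0.000 -0.000 0.000; 21 49 7 -0.000 -0.000 0.000; 21 49 7 -0.000 -0.000 0.000; 21 49 7 -0.000 -0.000 0.000; 21 49 7 -0.000 -0.000 0.000; 21 49 7 -0.000 -0.000 0.000; 21 49 7 -0.000 -0.000 0.000
[257.3 222. ] [13  5 27] [0.3744 0.141  0.026 ]
[338.9 280.2] [ 23  20 237] [ 0.5431 -0.1017  0.026 ]
[310.7 288.1] [12 11 98] [ 0.4687 -0.1071  0.026 ]
[384.1 331.1] [12 15 33] [ 0.6076 -0.2646  0.026 ]
[316.8 333.6] [ 13  12 122] [ 0.4536 -0.2325  0.026 ]
[366.7 358.4] [ 30  41 180] [ 0.5477 -0.3195  0.026 ]
[390.1 374.6] [ 28  37 514] [ 0.5862 -0.3682  0.026 ]
[339.5 394.7] [11 13 39] [ 0.4666 -0.3841  0.026 ]
ring [ 0.435 -0.034  0.006]
sp open [ 0.324 -0.041  0.006]
tape [ 0.547 -0.1    0.018]
socket [ 0.511 -0.201  0.038]
```

View pics/d1.png

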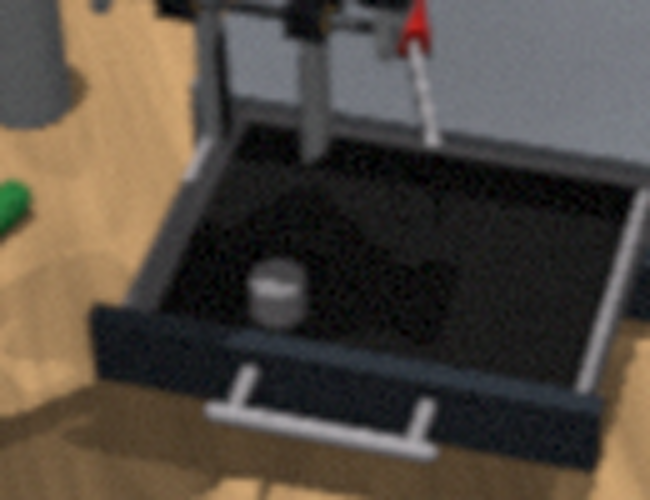

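Tappet0 stands upright in the drawer (crop (278,292)). Next is tappet1.

Request:
move_arm(
  rows="21 49 4 0 0 0; 21 49 4 0 0 0; 21 49 7 0 0 0; 21 49 9 0 0 0; 21 49 9 0 0 0; 21 49 9 0 0 0; 16 38 7 0 0 0; 0 0 20 0 0 0; 0 0 0 0 0 0; 0 0 0 0 0 0",
  grip=0.1,
)

```text
time_s: 36.38
ee_pos: [0.4627, -0.1072, 0.2108]
eef_rot: [3.13, 0.019, -0.511]
force: [-0.1, 0.5, -0.4]
grip_width: 0.0518
```

Run:
```python
from h import *
st();rows([.4690,-.1071,.105],[np.pi,0,-.512],1)
```

```text
t 36.38 axis pt(75) [ 0.461  -0.1073  0.1358] grasp [ 0.4609 -0.1073  0.1328] x [ 0.872 -0.489 -0.019] y [-0.489 -0.872  0.012] z [-0.023 -0.001 -1.   ] q [-0.3   0.25  1.82 -0.01  1.1   0.21] F [-0.1  0.5 -0.4] M [ 0.02 -0.11 -0.06] w 0.0518
7 -4 106 0.012 0.019 0.001
```

Request:
move_arm(
  rows="2 -2 20 0.012 0.019 0; 2 -2 25 0 0 0; 2 0 20 0 0 0; 0 0 10 0 0 0; 0 0 0 0 0 0",
)

```text
time_s: 37.0
ee_pos: [0.4712, -0.1045, 0.1363]
eef_rot: [-3.14, -0.004, -0.506]
force: [-0.8, -0.3, 0.5]
grip_width: 0.0517
```

Run:
```python
from h import *
st();rows([.4690,-.1071,.105],[np.pi,0,-.512],1)
s=camera("side");cv2.imwrite("pics/g2.png",cv2.resize(s["color"][230:330,250:380],None,fx=5,fy=5,interpolation=2))
```

```text
t 37.0 axis pt(75) [ 0.4716 -0.1046  0.0613] grasp [ 0.4716 -0.1046  0.0583] x [ 0.874 -0.485  0.004] y [-0.485 -0.874 -0.001] z [ 0.004 -0.001 -1.   ] q [-0.29  0.37  1.86  0.    0.9   0.21] F [-0.8 -0.3  0.5] M [-0.11 -0.05  0.05] w 0.0517
-1 3 31 -0.001 -0.004 0.006
```

View pics/g2.png

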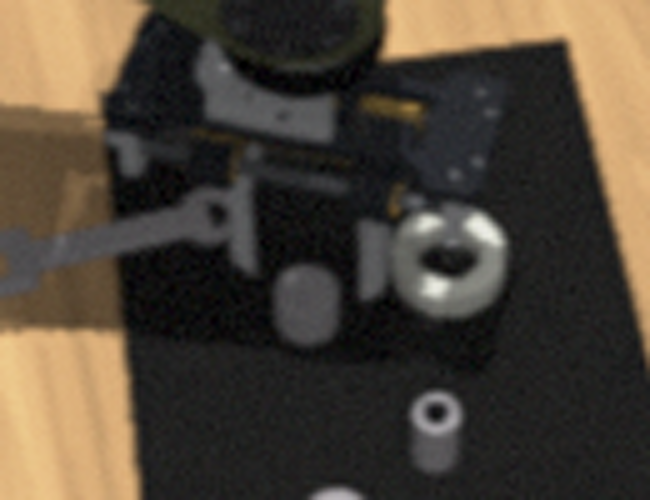

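Request:
move_arm(
  rows="-1 3 8 0 0 0; -1 0 12 0 0 0; 0 0 9 0 0 0; 0 0 2 0 0 0; 0 0 0 0 0 0",
)

```text
time_s: 37.67
ee_pos: [0.4685, -0.1065, 0.1048]
eef_rot: [-3.14, -0.007, -0.507]
force: [-1.0, -0.6, 0.9]
grip_width: 0.0518
```

Request:
move_arm(
  rows="0 0 0 0 0 0; 0 0 0 0 0 0; 0 0 0 0 0 0",
  grip=-0.5,
  newtons=12,
)

```text
time_s: 38.05
ee_pos: [0.4688, -0.1066, 0.1053]
eef_rot: [-3.14, -0.007, -0.506]
force: [0.0, -0.5, 0.2]
grip_width: 0.0318
```

Run:
```python
from h import *
a=([.4688,-.1066,.28],[np.pi,0,-.512]);b=([.5589,.2338,.28],[np.pi,0,-.512])
rows(*b,7,start=a)
```

```text
-13 -49 -0 0.000 0.000 0.000; -13 -49 -0 0.000 0.000 0.000; -13 -49 -0 0.000 0.000 0.000; -13 -49 -0 0.000 0.000 0.000; -13 -49 -0 0.000 0.000 0.000; -13 -49 -0 0.000 0.000 0.000; -13 -49 -0 0.000 0.000 0.000
```

Request:
move_arm(
  rows="0 0 -25 0 0 0; 0 0 -44 0 0 0; 0 0 -44 0 0 0; 0 0 -44 0 0 0; 0 0 -20 0 0 0; -13 -49 0 0 0 0; -13 -49 0 0 0 0; -13 -49 0 0 0 0; -13 -49 0 0 0 0; -13 -49 0 0 0 0; -13 -49 0 0 0 0; -9 -35 0 0 0 0; 0 0 0 0 0 0; 0 0 0 0 0 0",
)

```text
time_s: 39.8
ee_pos: [0.5524, 0.2337, 0.289]
eef_rot: [-3.139, -0.009, -0.509]
force: [0.6, 0.1, -0.2]
grip_width: 0.0315
```

Run:
```python
from h import *
st();rows([.5589,.2338,.1797],[np.pi,0,-.512],1)
```

```text
t 39.8 axis pt(75) [0.5531 0.2335 0.214 ] grasp [0.5531 0.2335 0.211 ] x [ 0.873 -0.487  0.009] y [-0.487 -0.873 -0.002] z [ 0.009 -0.002 -1.   ] q [ 0.34  0.42  1.39 -0.01  1.32  0.85] F [ 0.6  0.1 -0.2] M [-0.07 -0.03  0.03] w 0.0315
5 -3 109 -0.002 -0.009 0.003
```

Request:
move_arm(
  rows="3 -2 20 0 -0.009 0.003; 2 -1 30 0 0 0; 0 0 25 0 0 0; 0 0 15 0 0 0; 0 0 8 0 0 0; 0 0 0 0 0 0",
)

```text
time_s: 40.55
ee_pos: [0.5588, 0.2294, 0.1845]
eef_rot: [-3.141, 0.003, -0.518]
force: [-0.1, 0.3, -0.9]
grip_width: 0.0319
```

Run:
```python
from h import *
st();rows([.5589,.2338,.1797],[np.pi,0,-.512],1)
```

```text
t 40.55 axis pt(75) [0.5587 0.2295 0.1095] grasp [0.5587 0.2295 0.1065] x [ 0.869 -0.495 -0.003] y [-0.495 -0.869 -0.001] z [-0.002  0.002 -1.   ] q [0.33 0.53 1.48 0.   1.13 0.84] F [-0.1  0.3 -0.9] M [-0.07 -0.01 -0.04] w 0.0319
-2 -4 5 -0.001 0.003 -0.006
```

Request:
move_arm(
  rows="0 -3 3 0 0 0; 0 0 2 0 0 0; 0 0 0 0 0 0",
)

```text
time_s: 40.92
ee_pos: [0.561, 0.2324, 0.1809]
eef_rot: [-3.138, 0.001, -0.518]
force: [0.2, -0.8, 0.3]
grip_width: 0.0316
```

Request:
move_arm(
  rows="0 0 1 0 0 0; 0 0 0 0 0 0",
)

```text
time_s: 41.18
ee_pos: [0.561, 0.2325, 0.1803]
eef_rot: [-3.138, 0.0, -0.518]
force: [-0.3, -0.2, -0.5]
grip_width: 0.0316
```

Request:
move_arm(
  rows="0 0 0 0 0 0; 0 0 0 0 0 0; 0 0 0 0 0 0; 0 0 -25 0 0 0; 0 0 -45 0 0 0; 0 0 -45 0 0 0; 0 0 0 0 0 0",
  grip=-0.1,
)

```text
time_s: 42.05
ee_pos: [0.5608, 0.232, 0.2986]
eef_rot: [-3.138, 0.001, -0.518]
force: [0.1, -0.3, -1.1]
grip_width: 0.0425
```

```bash
python3 - <<'E'
from h import *
st();rows([.4535,-.2327,.25],[np.pi,0,-.512],9)
c=camera("side");cv2.imwrite("pics/d2.png",cv2.resize(c["color"][110:210,240:370],None,fx=5,fy=5,interpolation=2))
E
python3 tp.py
```

```text
t 42.05 axis pt(75) [0.5608 0.2322 0.2236] grasp [0.5608 0.2322 0.2206] x [ 0.869 -0.495 -0.001] y [-0.495 -0.869 -0.003] z [ 0.001  0.003 -1.   ] q [0.33 0.43 1.35 0.   1.36 0.85] F [ 0.1 -0.3 -1.1] M [-0.04 -0.03 -0.01] w 0.0425
15 51 5 -0.000 0.000 -0.001; 15 51 5 -0.000 0.000 -0.001; 15 51 5 -0.000 0.000 -0.001; 15 51 5 -0.000 0.000 -0.001; 15 51 5 -0.000 0.000 -0.001; 15 51 5 -0.000 0.000 -0.001; 15 51 5 -0.000 0.000 -0.001; 15 51 5 -0.000 0.000 -0.001; 15 51 5 -0.000 0.000 -0.001
[339.  280.3] [ 23  20 241] [ 0.5431 -0.1021  0.026 ]
[337.  313.2] [ 8  8 26] [ 0.5134 -0.1919  0.026 ]
[383.9 331.1] [11 14 35] [ 0.6072 -0.2645  0.026 ]
[316.8 333.6] [ 13  12 124] [ 0.4536 -0.2325  0.026 ]
[361.2 365.5] [ 44  60 235] [ 0.5308 -0.3326  0.026 ]
[390.  374.7] [ 29  39 527] [ 0.586  -0.3684  0.026 ]
ring [ 0.435 -0.034  0.006]
sp open [ 0.324 -0.041  0.006]
tape [ 0.547 -0.1    0.018]
socket [ 0.511 -0.201  0.038]
```

View pics/d2.png

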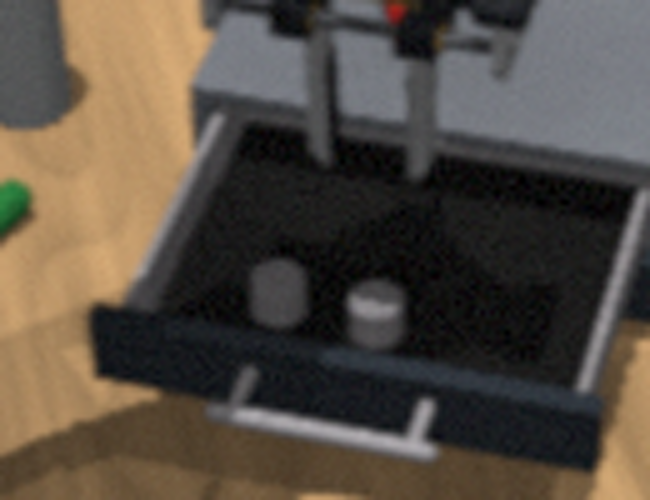

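Both are standing. Tappet2 is next.

Request:
move_arm(
  rows="15 51 2 0 0 0; 15 51 3 0 0 0; 15 51 5 0 0 0; 15 51 7 0 0 0; 15 51 8 0 0 0; 15 51 8 0 0 0; 15 51 8 0 0 0; 15 51 8 0 0 0; 11 36 8 0 0 0; 0 0 20 0 0 0; 0 0 0 0 0 0; 0 0 0 0 0 0",
  grip=0.1,
)

```text
time_s: 43.7
ee_pos: [0.4443, -0.2316, 0.2005]
eef_rot: [3.132, 0.029, -0.517]
force: [-0.1, 0.2, 1.0]
grip_width: 0.0518
```

Run:
```python
from h import *
st();rows([.4535,-.2325,.105],[np.pi,0,-.512],1)
```

```text
t 43.7 axis pt(75) [ 0.442  -0.2311  0.1255] grasp [ 0.442  -0.2311  0.1225] x [ 0.869 -0.494 -0.029] y [-0.494 -0.869  0.009] z [-0.03   0.006 -1.   ] q [-0.55  0.32  1.76 -0.01  1.1  -0.03] F [-0.1  0.2  1. ] M [-0.05 -0.1   0.  ] w 0.0518
11 -5 95 0.009 0.029 -0.005
```

Request:
move_arm(
  rows="4 -2 15 0.009 0.029 0; 3 -2 20 0 0 0; 2 0 15 0 0 0; 0 0 10 0 0 0; 0 0 0 0 0 0",
)

```text
time_s: 44.32
ee_pos: [0.4554, -0.2312, 0.1407]
eef_rot: [3.142, -0.004, -0.513]
force: [-0.3, -0.4, -0.8]
grip_width: 0.0515
```

Run:
```python
from h import *
st();rows([.4535,-.2325,.105],[np.pi,0,-.512],1)
s=camera("side");cv2.imwrite("pics/g3.png",cv2.resize(s["color"][270:370,250:380],None,fx=5,fy=5,interpolation=2))
```

```text
t 44.33 axis pt(75) [ 0.4557 -0.2313  0.0657] grasp [ 0.4557 -0.2314  0.0627] x [ 0.871 -0.491  0.004] y [-0.491 -0.871  0.   ] z [ 0.004 -0.002 -1.   ] q [-0.54  0.41  1.78  0.    0.94 -0.03] F [-0.3 -0.4 -0.8] M [-0.04 -0.03 -0.05] w 0.0515
-1 2 36 0.000 -0.004 -0.001
```

View pics/g3.png

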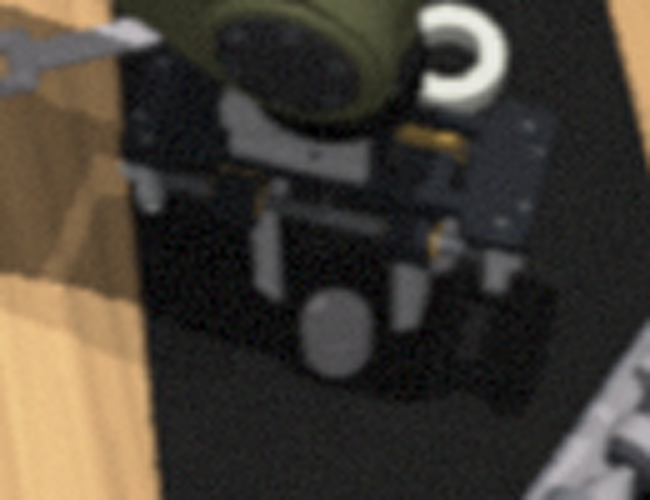

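Request:
move_arm(
  rows="-1 2 10 0 0 0; -1 0 13 0 0 0; 0 0 10 0 0 0; 0 0 3 0 0 0; 0 0 0 0 0 0",
)

```text
time_s: 45.0
ee_pos: [0.4529, -0.2324, 0.1032]
eef_rot: [3.141, -0.006, -0.514]
force: [-0.1, 0.3, -0.5]
grip_width: 0.0519
```

Request:
move_arm(
  rows="0 0 0 0 0 0; 0 0 0 0 0 0; 0 0 0 0 0 0",
  grip=-0.5,
  newtons=12,
)

```text
time_s: 45.38
ee_pos: [0.4532, -0.2326, 0.1038]
eef_rot: [3.141, -0.007, -0.514]
force: [0.6, -0.4, -0.3]
grip_width: 0.0318
```

Run:
```python
from h import *
st()
a=([.4535,-.2325,.28],[np.pi,0,-.512]);b=([.6112,.2044,.28],[np.pi,0,-.512])
rows(*b,9,start=a)
```

```text
t 45.38 axis pt(75) [ 0.4536 -0.2328  0.0288] grasp [ 0.4536 -0.2328  0.0258] x [ 0.871 -0.491  0.007] y [-0.491 -0.871  0.   ] z [ 0.006 -0.003 -1.   ] q [-0.55  0.47  1.8   0.    0.86 -0.03] F [ 0.6 -0.4 -0.3] M [-0.06 -0.04 -0.02] w 0.0318
-9 -51 -0 0.000 0.000 0.000; -9 -51 -0 0.000 0.000 0.000; -9 -51 -0 0.000 0.000 0.000; -9 -51 -0 0.000 0.000 0.000; -9 -51 -0 0.000 0.000 0.000; -9 -51 -0 0.000 0.000 0.000; -9 -51 -0 0.000 0.000 0.000; -9 -51 -0 0.000 0.000 0.000; -9 -51 -0 0.000 0.000 0.000
```

Request:
move_arm(
  rows="0 0 -25 0 0 0; 0 0 -44 0 0 0; 0 0 -44 0 0 0; 0 0 -44 0 0 0; 0 0 -20 0 0 0; -9 -51 0 0 0 0; -9 -51 0 0 0 0; -9 -51 0 0 0 0; -9 -51 0 0 0 0; -9 -51 0 0 0 0; -9 -51 0 0 0 0; -9 -51 0 0 0 0; -9 -51 0 0 0 0; -6 -35 0 0 0 0; 0 0 0 0 0 0; 0 0 0 0 0 0",
)

```text
time_s: 47.38
ee_pos: [0.6053, 0.2056, 0.287]
eef_rot: [3.142, -0.009, -0.516]
force: [-0.4, 0.4, -0.5]
grip_width: 0.0321
```

Run:
```python
from h import *
st();rows([.6112,.2044,.1790],[np.pi,0,-.512],1)
```

```text
t 47.38 axis pt(75) [0.6058 0.2053 0.212 ] grasp [0.6058 0.2053 0.209 ] x [ 0.87  -0.493  0.009] y [-0.493 -0.87   0.   ] z [ 0.008 -0.004 -1.   ] q [ 0.27  0.51  1.26 -0.01  1.36  0.79] F [-0.4  0.4 -0.5] M [-0.01 -0.02 -0.04] w 0.0321
5 -2 108 0.000 -0.009 -0.004
```

Request:
move_arm(
  rows="3 -2 20 0 -0.009 -0.003; 2 -2 30 0 0 0; 0 -2 25 0 0 0; 0 0 15 0 0 0; 0 0 8 0 0 0; 0 0 0 0 0 0",
)

```text
time_s: 48.12
ee_pos: [0.6128, 0.2035, 0.1826]
eef_rot: [3.14, 0.003, -0.518]
force: [-1.1, 1.2, 0.0]
grip_width: 0.0314
```

Run:
```python
from h import *
st();rows([.6112,.2044,.1790],[np.pi,0,-.512],1)
```

```text
t 48.12 axis pt(75) [0.6125 0.2035 0.1076] grasp [0.6125 0.2035 0.1046] x [ 0.869 -0.495 -0.003] y [-0.495 -0.869  0.001] z [-0.003  0.    -1.   ] q [0.26 0.62 1.34 0.   1.18 0.78] F [-1.1  1.2  0. ] M [-0.04 -0.03 -0.04] w 0.0314
-2 -0 4 0.001 0.003 -0.006
```

Request:
move_arm(
  rows="0 0 3 0 0 0; 0 0 1 0 0 0; 0 0 0 0 0 0",
)

```text
time_s: 48.5
ee_pos: [0.6133, 0.2036, 0.1803]
eef_rot: [-3.141, 0.001, -0.518]
force: [-0.1, 0.4, -0.4]
grip_width: 0.0318
```

Request:
move_arm(
  rows="0 0 0 0 0 0; 0 0 0 0 0 0; 0 0 0 0 0 0; 0 0 -25 0 0 0; 0 0 -45 0 0 0; 0 0 -45 0 0 0; 0 50 -20 0 0 0; 0 50 0 0 0 0; 0 50 0 0 0 0; 0 0 0 0 0 0",
  grip=-0.1,
)

```text
time_s: 49.75
ee_pos: [0.5367, 0.0699, 0.3204]
eef_rot: [-3.14, -0.001, -0.517]
force: [0.5, -0.6, -0.2]
grip_width: 0.0422
```

Run:
```python
from h import *
st()
c=camera("side");cv2.imwrite("pics/d3.png",cv2.resize(c["color"][110:210,240:370],None,fx=5,fy=5,interpolation=2));cv2.imwrite("pics/side11.png",c["color"])
c=camera("top");cv2.imwrite("pics/top11.png",c["color"])
```

```text
t 49.75 axis pt(75) [0.5369 0.07   0.2454] grasp [0.5369 0.07   0.2424] x [ 0.869 -0.494  0.001] y [-0.494 -0.869 -0.001] z [ 0.002  0.001 -1.   ] q [0.06 0.27 1.52 0.   1.35 0.58] F [ 0.5 -0.6 -0.2] M [-0.01 -0.06 -0.01] w 0.0422
```

View pics/d3.png

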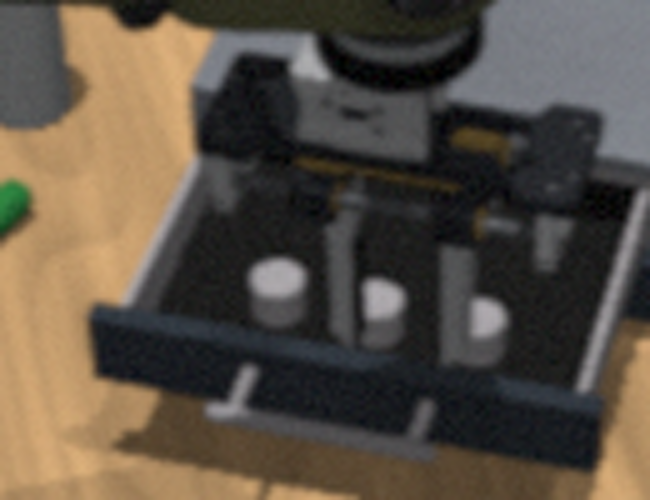

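View pics/side11.png

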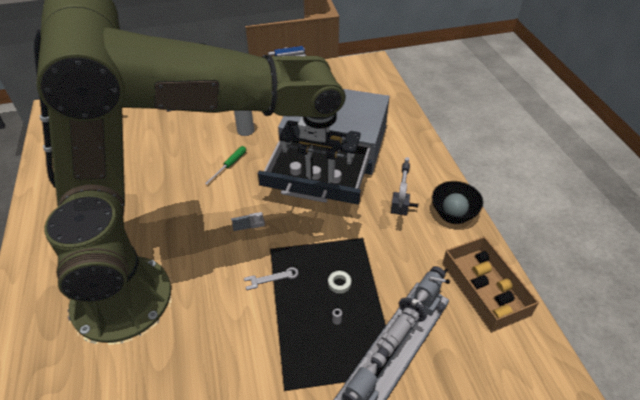

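View pics/top11.png

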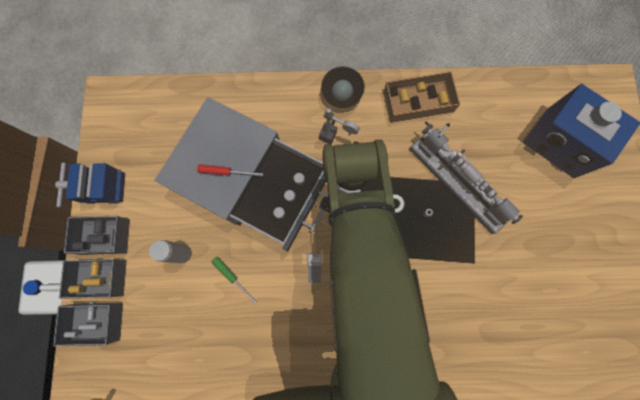

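Run:
```python
from h import *
rows([.4835,.1503,.27],[np.pi,0,1.0585],12)
```

```text
-7 -3 4 -0.000 -0.000 -0.131; -7 -4 4 -0.000 -0.000 -0.131; -6 -5 4 -0.000 -0.000 -0.131; -5 -6 4 -0.000 -0.000 -0.131; -4 -7 4 -0.000 -0.000 -0.131; -4 -7 4 -0.000 -0.000 -0.131; -3 -8 4 -0.000 -0.000 -0.131; -2 -8 4 -0.000 -0.000 -0.131; -1 -8 4 -0.000 -0.000 -0.131; 0 -8 4 -0.000 -0.000 -0.131; 2 -8 4 -0.000 -0.000 -0.131; 3 -8 4 -0.000 -0.000 -0.131
```

Request:
move_arm(
  rows="-7 -3 4 0 0 -0.131; -7 -4 4 0 0 -0.131; -6 -5 4 0 0 -0.131; -5 -6 4 0 0 -0.131; -4 -7 4 0 0 -0.131; -4 -7 4 0 0 -0.131; -3 -8 4 0 0 -0.131; -2 -8 4 0 0 -0.131; -1 -8 4 0 0 -0.131; 0 -8 4 0 0 -0.131; 2 -8 4 0 0 -0.131; 3 -8 4 0 0 -0.131; 0 0 0 0 0 0; 0 0 0 0 0 0",
  grip=-0.43,
)

```text
time_s: 51.6
ee_pos: [0.4829, 0.1671, 0.2668]
eef_rot: [-3.138, -0.0, 1.122]
force: [0.3, 0.5, -0.7]
grip_width: 0.0264
```

Run:
```python
from h import *
st();rows([.4840,.1510,.21],[np.pi,0,1.0585],3)
```

```text
t 51.6 axis pt(75) [0.4827 0.1672 0.1918] grasp [0.4827 0.1672 0.1888] x [0.434 0.901 0.   ] y [ 0.901 -0.434 -0.004] z [-0.003  0.002 -1.   ] q [ 0.26  0.25  1.67  0.    1.22 -0.86] F [ 0.3  0.5 -0.7] M [ 0.03 -0.11 -0.  ] w 0.0264
-5 3 19 -0.001 -0.000 0.021; -5 3 19 -0.001 -0.000 0.021; -5 3 19 -0.001 -0.000 0.021
```

Request:
move_arm(
  rows="-8 4 5 0 0 0.032; -7 4 10 0 0 0.032; 0 0 20 0 0 0; 0 0 12 0 0 0; 0 0 0 0 0 0",
)

```text
time_s: 52.22
ee_pos: [0.4837, 0.1473, 0.2169]
eef_rot: [-3.138, 0.001, 1.044]
force: [-0.2, 0.2, -0.3]
grip_width: 0.0264
```

Run:
```python
from h import *
st();rows([.4840,.1510,.183],[np.pi,0,1.0585],1)
s=camera("side");cv2.imwrite("pics/h3.png",cv2.resize(s["color"][110:210,240:370],None,fx=5,fy=5,interpolation=2))
```

```text
t 52.23 axis pt(75) [0.4834 0.1474 0.1419] grasp [0.4834 0.1474 0.1389] x [ 0.502  0.865 -0.001] y [ 0.865 -0.502 -0.004] z [-0.004  0.001 -1.   ] q [ 0.22  0.29  1.74  0.    1.11 -0.82] F [-0.2  0.2 -0.3] M [ 0.03 -0.16  0.04] w 0.0264
3 -1 34 -0.004 0.001 -0.014
```

View pics/h3.png

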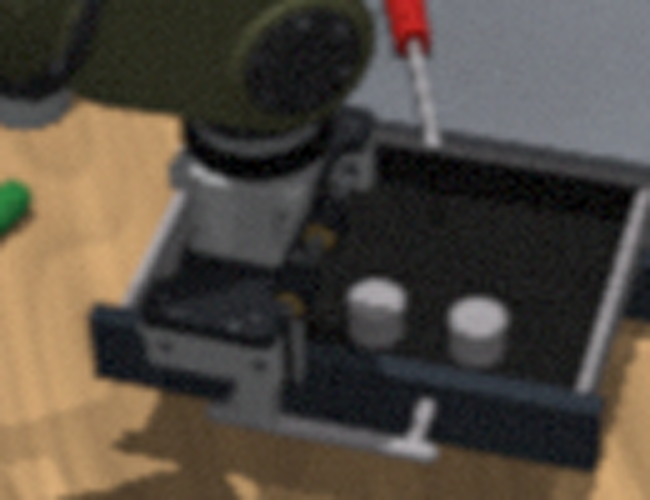

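Request:
move_arm(
  rows="2 -1 8 0 0 -0.014; 1 0 12 0 0 0; 0 0 10 0 0 0; 0 0 3 0 0 0; 0 0 0 0 0 0",
)

```text
time_s: 52.9
ee_pos: [0.4847, 0.151, 0.1828]
eef_rot: [-3.139, -0.001, 1.059]
force: [0.3, 0.1, 0.0]
grip_width: 0.0269
```

Request:
move_arm(
  rows="0 0 0 0 0 0; 0 0 0 0 0 0; 0 0 0 0 0 0",
  grip=-0.95,
  newtons=20,
)

```text
time_s: 53.28
ee_pos: [0.4848, 0.1509, 0.1833]
eef_rot: [-3.14, -0.001, 1.059]
force: [1.0, 1.7, -3.7]
grip_width: 0.01
```

Run:
```python
from h import *
st();rows([.5725,.3086,.183],[np.pi,0,1.0585],8)
```

```text
t 53.27 axis pt(75) [0.4848 0.1511 0.1083] grasp [0.4848 0.1511 0.1053] x [0.489 0.872 0.001] y [ 0.872 -0.489 -0.002] z [-0.001  0.002 -1.   ] q [ 0.23  0.34  1.76  0.    1.03 -0.83] F [ 1.   1.7 -3.7] M [ 0.1  -0.25  0.01] w 0.01
23 -0 0 -0.000 -0.000 0.000; 23 -0 0 -0.000 -0.000 0.000; 23 -0 0 -0.000 -0.000 0.000; 23 -0 0 -0.000 -0.000 0.000; 23 -0 0 -0.000 -0.000 0.000; 23 -0 0 -0.000 -0.000 0.000; 23 -0 0 -0.000 -0.000 0.000; 23 -0 0 -0.000 -0.000 0.000
```

Pushing gently so the cups don't tip.

Request:
move_arm(
  rows="4 0 0 0 0 0; 8 0 0 0 0 0; 13 0 0 0 0 0; 16 0 0 0 0 0; 18 0 0 0 0 0; 18 0 0 0 0 0; 18 0 0 0 0 0; 18 0 0 0 0 0; 16 0 0 0 0 0; 13 0 0 0 0 0; 10 0 0 0 0 0; 6 0 0 0 0 0; 4 0 0 0 0 0; 0 0 0 0 0 0",
)

```text
time_s: 55.02
ee_pos: [0.5705, 0.305, 0.1833]
eef_rot: [3.14, -0.003, 1.062]
force: [2.6, 0.5, -1.2]
grip_width: 0.0101
```

Run:
```python
from h import *
st();rows([.5725,.3086,.183],[np.pi,0,1.0585],1)
```

```text
t 55.02 axis pt(75) [0.5707 0.3052 0.1083] grasp [0.5707 0.3052 0.1053] x [0.488 0.873 0.003] y [ 0.873 -0.488  0.002] z [ 0.003  0.002 -1.   ] q [ 0.43  0.62  1.34  0.    1.17 -0.63] F [ 2.6  0.5 -1.2] M [-0.02 -0.61 -0.01] w 0.0101
4 0 0 0.002 -0.003 0.003
```

Request:
move_arm(
  rows="3 0 0 0 0 0; 3 0 0 0 0 0; 3 0 0 0 0 0; 0 0 0 0 0 0",
)

```text
time_s: 55.52
ee_pos: [0.5727, 0.3081, 0.1832]
eef_rot: [-3.139, 0.013, 1.06]
force: [1.0, 1.1, -1.3]
grip_width: 0.0105
```

Request:
move_arm(
  rows="4 0 0 0 0 0; 5 0 0 0 0 0; 5 0 0 0 0 0",
)

```text
time_s: 55.9
ee_pos: [0.5757, 0.3117, 0.1826]
eef_rot: [-3.13, 0.044, 1.057]
force: [-23.9, -30.5, 20.0]
grip_width: 0.0127
```

Run:
```python
from h import *
st()
```

```text
t 55.9 axis pt(75) [0.5733 0.3092 0.1077] grasp [0.5732 0.3091 0.1047] x [ 0.491  0.87  -0.044] y [ 0.871 -0.492 -0.011] z [-0.032 -0.033 -0.999] q [ 0.44  0.66  1.29 -0.02  1.24 -0.61] F [-23.9 -30.5  20. ] M [-6.01  4.44  0.04] w 0.0127
```

Request:
move_arm(
  rows="0 0 0 0 0 0; 0 0 0 0 0 0; -3 0 0 0 -0.04 0; 0 0 -20 0 0 0; 0 0 -40 0 0 0; 0 0 -50 0 0 0; 0 0 -20 0 0 0; 0 0 0 0 0 0",
  grip=-0.43,
)

```text
time_s: 56.9
ee_pos: [0.5804, 0.3197, 0.3153]
eef_rot: [-3.129, 0.094, 1.058]
force: [-0.0, -0.4, -0.3]
grip_width: 0.027
```

Run:
```python
from h import *
st()
s=camera("side");cv2.imwrite("pics/side12.png",s["color"])
```

```text
t 56.9 axis pt(75) [0.5761 0.314  0.2406] grasp [0.5759 0.3137 0.2376] x [ 0.488  0.868 -0.094] y [ 0.871 -0.491 -0.013] z [-0.057 -0.076 -0.995] q [ 0.46  0.59  1.08 -0.04  1.55 -0.6 ] F [-0.  -0.4 -0.3] M [ 0.06 -0.11  0.  ] w 0.027
```

View pics/side12.png

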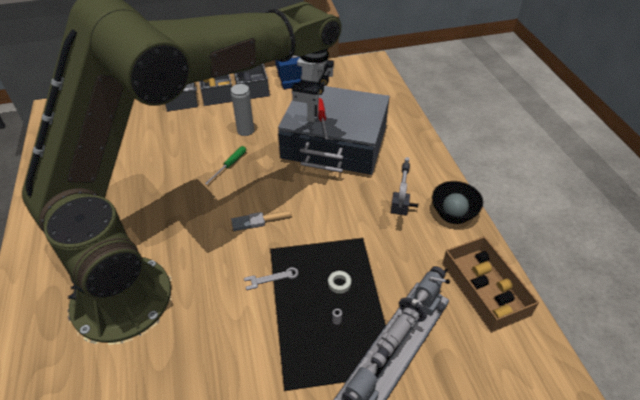

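Request:
move_arm(
  rows="-40 0 -20 0 -0.05 0; -50 0 0 0 -0.04 0; -50 0 0 0 0 0; -50 0 0 0 0 0; -50 0 0 0 0 0; 0 0 0 0 0 0; 0 0 0 0 0 0",
)

```text
time_s: 57.82
ee_pos: [0.4607, 0.1092, 0.3651]
eef_rot: [-3.117, 0.203, 1.062]
force: [0.1, 0.6, -0.5]
grip_width: 0.0266
```

```bash
python3 mk.py m9
python3 - <<'E'
from h import *
s=camera("side");t=camera("top")
out=[]
for n,c,(v,u) in(("side",s,(75,255)),("top",t,(90,150))):
    a=cv2.imread(f"pics/{n}0.png")[v:v+110,u:u+150];b=c["color"][v:v+110,u:u+150]
    out.append(np.hstack([a,b]))
cv2.imwrite("pics/cmp.png",cv2.resize(np.vstack(out),None,fx=2.6,fy=2.6,interpolation=2))
g0=cv2.imread("pics/side0.png");d=cv2.absdiff(g0,s["color"]).max(2);cv2.imwrite("pics/diff.png",d)
E
```

```text
t 57.83 axis pt(75) [0.4518 0.0969 0.2917] grasp [0.4515 0.0964 0.2888] x [ 0.477  0.856 -0.201] y [ 0.871 -0.491 -0.024] z [-0.119 -0.164 -0.979] q [ 0.21  0.15  1.57 -0.14  1.58 -0.84] F [ 0.1  0.6 -0.5] M [ 0.09 -0.2   0.02] w 0.0266
```

View pics/cmp.png

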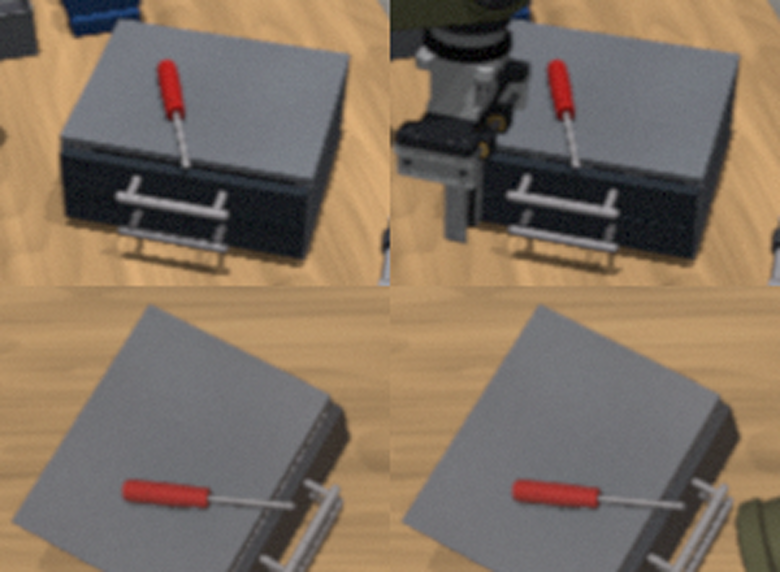

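View pics/m9.png

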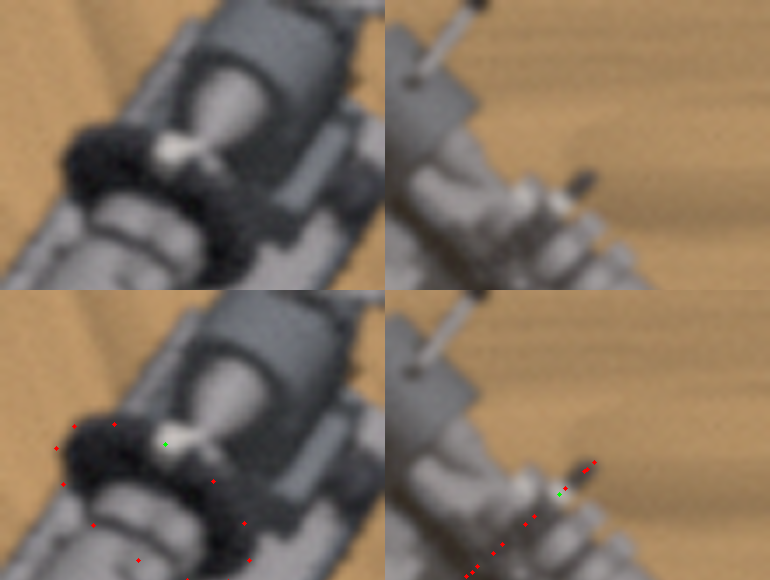

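View pics/diff.png

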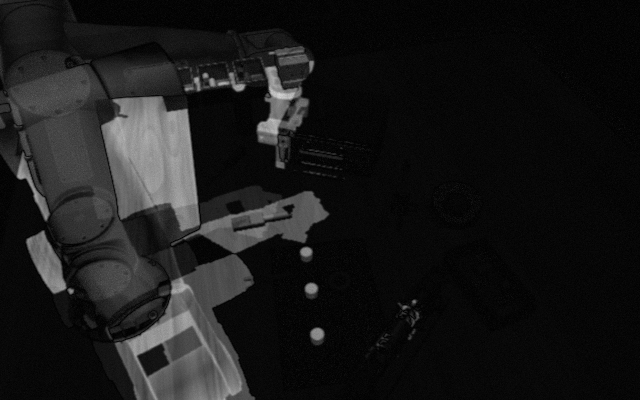

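Run:
```python
from h import *
s=camera("side");t=camera("top")
A=cv2.imread("pics/side0.png");B=s["color"];T0=cv2.imread("pics/top0.png");T1=t["color"]
def sh(a,b,r):
    u0,v0,u1,v1=r;f=lambda x:np.float32(cv2.cvtColor(x[v0:v1,u0:u1],6));return cv2.phaseCorrelate(f(a),f(b),cv2.createHanningWindow((u1-u0,v1-v0),5))
print("side handle",sh(A,B,(300,140,350,172)),"side chest back/right",sh(A,B,(355,80,400,125)),"screwdriver",sh(A,B,(310,92,335,140)))
print("side chest right-bottom",sh(A,B,(352,135,392,180)))
print("top handle",sh(T0,T1,(250,162,290,212)),"chest back",sh(T0,T1,(150,90,230,190)))
a=cv2.resize(np.hstack([A[110:180,290:390],B[110:180,290:390]]),None,fx=4,fy=4,interpolation=2);cv2.imwrite("pics/z.png",a)
```

```text
side handle ((0.2792576813396117, -0.6200075758558228), 1.0475416707992553) side chest back/right ((0.5281080889769925, 0.49711461782179356), 0.9097371438108844) screwdriver ((0.5458545806158597, -0.070361926501608), 0.9176335390408834)
side chest right-bottom ((0.1569047208833716, 0.18948575829368153), 1.0115620793236626)
top handle ((-0.3661785784850373, 0.07840966014767758), 0.9398261032104492) chest back ((0.08997161842890478, -0.01320702427172904), 1.094510620355606)
```

View pics/z.png

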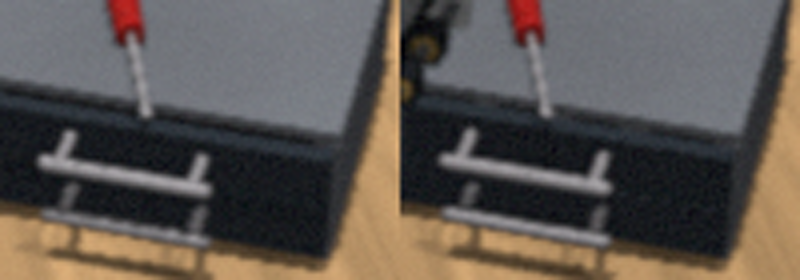

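```bash
python3 -c "
from h import *
print(ctrl.hand_in())"
```

```text
the job is handed in; nothing more can be done
None
```

The job is done and handed in at about 58 s, in the order asked.

- **Camshaft:** I turned it by its journal in four grips. In the last pictures the white mark faces up to within about 2° (side view 0–1°, top view about +2°).
- **Tappets:** I found three on the bench. All three were standing crown up on the drawer floor in the last picture before the drawer was closed; with it shut I could not look again.
- **Drawer:** It opened about 180 mm and was pushed back until it stopped. The reading there rose to about 44 N at the wrist, and the fingers were carrying that push on the handle. The front panel now looks flush.
- **Other things on the bench:** Comparing pictures from before and after showed nothing else displaced, and the screwdriver is still on the chest. The handle and drawer front sit about 0.5 px (roughly 1 mm) further in than at the start. Either the drawer was slightly ajar at first or the chest was nudged by the last push; I could not tell which.
- **Camera disagreement:** The top and side cameras disagreed by about 4 mm at places. I relied on the side camera, because the grips agreed with it.

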